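# Crank the clothes-pole clamp shut

### The job

Close the clamp on the steel clothes pole: fit the larger crank, the one with the square hole, right down onto the clamp's upright square shaft and wind it clockwise as seen from above, about two full turns, until the sliding jaw is up against the pole. Leave the crank sitting on the shaft, let go of it, and leave the small crank lying where it is.

Things in the scene. Friction and masses are not known exactly. Their poses are not given: they have to be found in the camera images.
- crank_knob (a point): Larger crank, lying flat (0.17 kg): centre of its upright black round handle, 24 mm across, reaching 26 mm above and below this point; the crank's underside is 42 mm below. x points from hub to handle, z up. The handle is to be gripped from above; its sleeve turns on its pin (friction 0.02 N m), so it can stay gripped at a fixed heading while the crank goes round.
- crank_socket (a point): Larger crank: centre of the 24 mm square hole at the underside of its 44 x 44 x 22 mm hub (hole goes right through). x points to the handle, 70 mm away, z up; the hole's sides lie along x and y. The dark steel arm between is 20 mm wide, 12 mm thick, flush with the underside.
- shaft_seat (a point): The clamp's upright shaft on its grey 100 mm square gearbox: point on the axis, on the 38 mm round shoulder where the hub sits, 73 mm above the ledge; the rest of the clamp is lower. A 20 mm square end rises 14 mm from here, then tapers 10 mm to an 8 mm tip. x, y are square to its flats and turn with it, z up. Turns stiffly (0.15 N m), stays put.
- jaw (a joint): The clamp's sliding jaw on the bed beside the gearbox: how far it has moved from fully open, m. It starts at 0 to 0.010 and touches the pole (a stop) at 0.060. One full turn of the shaft clockwise from above moves it 0.025 towards the pole.
- small_crank_socket (a point): A bystander: the small crank lying near, same materials, with a round hole in a 26 mm hub, arm 45 mm from hole to handle, handle 16 mm across and 40 mm high overall. This point is the centre of its hole at the underside; x points to its handle.
Mind the look-alikes: they are no part of the job. Leave any red look-alike of the part that bears crank_knob alone.

How it is judged:
By the outcome, as a careful person would: the job done as asked, in the order asked, and still so for the second after the job is handed in, with the robot touching nothing.
It also fails if it takes over 61 s, if anything falls off the work surface, if the arm or the gripper's body presses on something with over 40 N, if the wrist force passes 120 N, or if a joint passes its speed limit or range.

### The arm

A 6-joint arm with a two-finger parallel gripper is mounted at the origin on the work surface. World frame = base frame: x ahead of the robot, y to its left, z up, the work surface at z = 0. Lengths are in mm, angles in rad, forces in N, time in s.
With the tool pointing down it reaches from about 275 to 1000 mm from the base axis. Payload 8.4 kg.
Tool frame: the origin (TCP) lies on the centre line of the jaws, within the pads' length; the fingertips stand 22 mm ahead of it and the grasp point (between the pads) lies 3 mm ahead of it; z points along the fingers, x is the direction in which the jaws open and shut, and the axes are right-handed (so a half turn about z gives the same grasp; the last joint's range is limited). The gripper opens to 85 mm and grips with 20 to 120 N. Pads are 22 mm wide; open, the fingers measure 114 mm over their backs; the gripper's body (76 mm by 85 mm) begins 54 mm behind the grasp point. The pads swing forward as they close: fully open they stand 13 mm farther back than shut.
Start: joints at [-1.288, 0.353, 1.633, -0, 1.155, -0.002], TCP at [175.602, -599.827, 253.281] pointing down, gripper open.
Joint ranges: [-2.63, 2.63], [-0.92, 2.1], [0.06, 2.66], [-1.3, 4.44], [0, 2.69], [-3.02, 3.02]. Speed limits (rad/s): [2.22, 2.22, 2.79, 3.14, 3.14, 3.14].

### API

Orientations are given as [roll, pitch, yaw] about the fixed x, y, z axes, in that order (R = Rz(yaw) Ry(pitch) Rx(roll)).
In Python, from rig import status, viewer, job gives the robot as it stands.
- The arm moves only by the tool send_rows, never from a script. Its argument "plan" is a list of rows, each a list of 3 entries, a list of its own where there are three numbers: the shift along the tool's x, y, z in m, then the turn, a rotation vector about the tool's x, y, z in rad, then the opening, from -1 (shut) to 1 (fully open). In form: [[[x, y, z], [rx, ry, rz], jaw], ...]. A call has exactly 5 rows; each row is the pose to reach, as a shift and turn from the pose measured when the call began, along the tool's axes at that moment; what a row does not reach only later rows make up. A row lasts 1/12 s, in which the tool goes at most 41.7 mm and 7.16 degrees, less where a joint would pass 70% of its speed; a pose out of reach is approached as far as the arm can. A call with a gripper value outside its range is refused whole. The fingers move at their own pace and stop on an object; "squeeze" is the grip in N (left out, the last holds). Time passes only in rows, so rows that repeat a pose let the fingers close, or fill a call up. It gives the time, the measured TCP pose, the force and the opening at its end, in the units of the state.
- status.sense(): the state, without advancing time (a new reading comes with each control period).
- viewer.grab_frame(name): name is "scene" or "top"; returns the picture (420x560x3 uint8, red, green, blue); there is no depth.
- viewer.camera_params(name): a dict with "intrinsics" (3x3 intrinsics, pixels), "dist_coeffs" ([k1, k2, p1, p2, k3] as OpenCV has them; the pictures are not rectified), "xyz" and "orientation" of the camera in the world. Camera axes: x right, y down, z forward; pixel columns grow to the right and rows downward; lengths in mm; the calibration is good to about 2 mm. A picture is of the moment at which its call begins. camera_params takes no time and is no camera call.
- job.sign_off(): hands the job in, once; it reports no verdict.
Trained networks look in the newest picture that a camera, given by its name, has taken for a name from the list of things; names that differ only in an ending like _2 or _b are one class to them, and where a whole thing is asked for, a point or a joint stands for the part that bears it (a point fixed in the world has none). Each returns a list of dicts, best first, with "p" (0 to 1); they miss things now and then, are a little off and sometimes report something else, mostly with a low value. They report only what shows in the picture. A call takes as long as a camera call. They do not tell look-alikes from the thing itself.
- viewer.cut_out(label, camera): "mask" (420x560 bool, what is visible of it) and "extent" ([left, top, width, height] in pixels, round what is visible of it).
The state is a dict: "clock": time; "qpos": joint angles; "qvel": joint speeds; "joint_efforts": joint torques, N m; "eef_pos": TCP position; "tcp_rot": TCP orientation; "contact_force": force on the tool from outside, world axes, zero at the start; "wrist_torque": the same for the moment, N m; "opening": opening from 0.0 (shut) to 1.0 (fully open).
Only numpy, scipy, OpenCV 4.12 (cv2) and the standard library are available. Lean on these libraries where they do the work, as an engineer would, in place of code of your own. Each camera call takes 0.05 s, during which the arm holds its last target.

## Working session

There is one attempt and no reset: what is moved stays moved. The work goes in short steps, Python scripts to look and compute and a tool call to move; the robot and the scene stay as the last step left them, time stands still between calls to the robot, and variables do not carry over. Pictures are saved under pics/ and viewed, and the job is handed in when it is done.

Besides the shell and the picture viewer there is one more tool, called after "Call:" by a JSON object that holds its "api" and its "payload". send_rows: Moves the arm, as the interface text tells. Its arguments: {"type":"object","properties":{"plan":{"type":"array"},"squeeze":{"type":"number"}},"required":["plan"]}

```bash
ls; mkdir -p pics
python3 - <<'E'
from rig import status, viewer, job
import cv2
print(status.sense())
for n in ["scene","top"]:
    im=viewer.grab_frame(n); cv2.imwrite(f"pics/{n}0.png",im[:,:,::-1])
    print(n,viewer.camera_params(n))
    for l in ["crank_knob","small_crank_socket","shaft_seat","jaw","crank_socket"]:
        try:
            for d in viewer.cut_out(l,n)[:3]: print(l,round(d["p"],2),d["extent"],d["mask"].sum())
        except Exception as e: print(l,e)
print(status.sense()["clock"])
E
```

```text
pics
{'clock': 0.0, 'qpos': array([-1.28840534e+00,  3.53634361e-01,  1.63413725e+00,  7.41264700e-06,
        1.15521249e+00, -2.42644548e-03]), 'qvel': array([ 1.63677071e-03, -6.44253376e-05,  7.95503469e-04,  9.34352833e-04,
       -5.48970190e-04, -8.35075397e-05]), 'joint_efforts': array([-2.07883531e-04, -6.05249119e+01, -3.42068446e+01,  5.99043256e-05,
        9.35127639e-03, -1.92515938e-05]), 'eef_pos': array([ 175.47450237, -599.39165624,  252.56894417]), 'tcp_rot': array([-3.14158250e+00,  1.39142754e-03, -1.28598188e+00]), 'contact_force': array([-0.46091807, -0.10063268, -0.78546356]), 'wrist_torque': array([-0.03994739,  0.06305935, -0.01079754]), 'opening': 1.0002906568467136}
scene {'intrinsics': array([[422.41679075,   0.        , 276.9902812 ],
       [  0.        , 422.41679075, 213.68053525],
       [  0.        ,   0.        ,   1.        ]]), 'dist_coeffs': array([0.04112331, 0.        , 0.        , 0.        , 0.        ]), 'xyz': array([916.74145201, 568.4048947 , 745.51006038]), 'orientation': array([-2.3919936 ,  0.01978325,  2.41883079])}
crank_knob 0.97 
[... 339 characters left out ...]
ray([[399.06832822,   0.        , 275.94390185],
       [  0.        , 399.06832822, 216.65214952],
       [  0.        ,   0.        ,   1.        ]]), 'dist_coeffs': array([-0.10731411,  0.        ,  0.        ,  0.        ,  0.        ]), 'xyz': array([386.19900008,  75.39850713, 853.77282771]), 'orientation': array([-2.97402815,  0.02406994, -1.59018657])}
crank_knob 0.78 [295.3, 267.5, 33.0, 53.9] 612
crank_knob 0.69 [243.2, 224.9, 26.9, 52.8] 678
small_crank_socket 0.75 [162.3, 213.3, 25.3, 37.4] 365
shaft_seat 0.56 [340.8, 203.2, 25.2, 23.3] 326
jaw 0.89 [330.6, 163.8, 41.2, 19.0] 601
crank_socket 0.76 [299.9, 269.7, 29.3, 48.7] 628
crank_socket 0.63 [244.9, 226.0, 22.6, 49.7] 555
0.6
```

View pics/scene0.png

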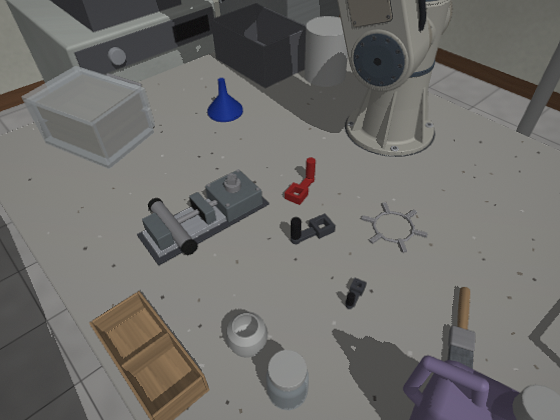

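View pics/top0.png

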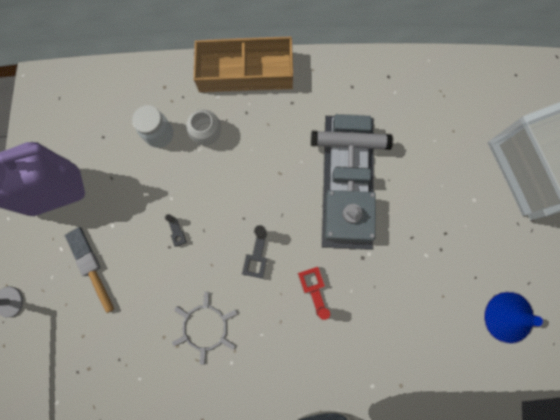

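Run:
```python
import cv2
a=cv2.imread("pics/scene0.png")[140:320,170:390]; cv2.imwrite("pics/scene0z.png",cv2.resize(a,(792,576*180*220//(180*220)//1*1 if 0 else 648-0),interpolation=cv2.INTER_CUBIC)[:600])
a=cv2.imread("pics/top0.png")[130:330,140:400]; cv2.imwrite("pics/top0z.png",cv2.resize(a,(780,600),interpolation=cv2.INTER_CUBIC))
```

```text
(no output)
```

View pics/scene0z.png

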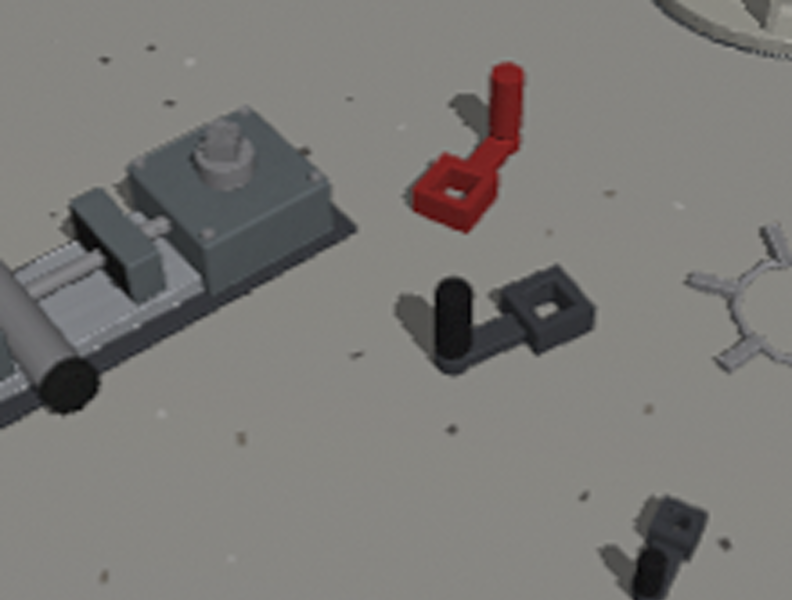

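View pics/top0z.png

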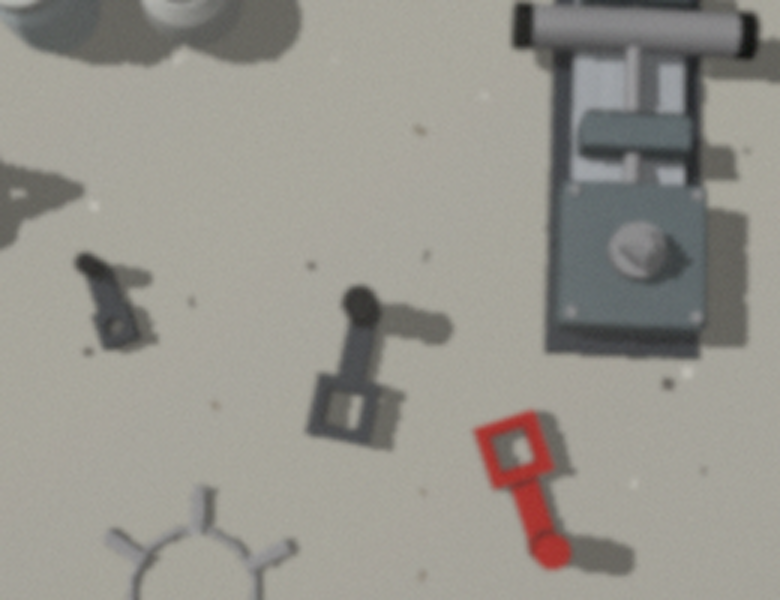

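```bash
cat > h.py <<'E'
import numpy as np, cv2
from scipy.spatial.transform import Rotation as R
from rig import status, viewer
def cam(n):
    p=viewer.camera_params(n); Rw=R.from_euler('xyz',p['orientation']).as_matrix()
    return p['intrinsics'],p['dist_coeffs'],np.array(p['xyz']),Rw
def proj(n,P):
    K,d,t,Rw=cam(n); P=np.atleast_2d(np.asarray(P,float)); r=Rw.T
    uv,_=cv2.projectPoints(P.reshape(-1,1,3),cv2.Rodrigues(r)[0],-r@t,K,d); return uv.reshape(-1,2)
def ray(n,uv):
    K,d,t,Rw=cam(n); x=cv2.undistortPoints(np.array(uv,float).reshape(-1,1,2),K,d).reshape(-1,2)
    return t,(Rw@np.c_[x,np.ones(len(x))].T).T
def onz(n,uv,z):
    t,v=ray(n,uv); return t+v*((z-t[2])/v[:,2])[:,None]
def zoom(im,x0,y0,w,h,s,name,pts=()):
    a=cv2.resize(im[y0:y0+h,x0:x0+w],(w*s,h*s),interpolation=cv2.INTER_CUBIC)
    for p in pts:
        q=((np.array(p)-[x0,y0]+.5)*s-.5).astype(int); cv2.circle(a,tuple(int(v) for v in q),2,(0,255,0),-1)
    cv2.imwrite(name,a)
def zpx(x0,y0,s,P): return (np.array(P,float)+.5)/s-.5+[x0,y0]
E
python3 - <<'E'
from h import *
s=cv2.imread("pics/scene0.png");t=cv2.imread("pics/top0.png")
zoom(s,275,200,70,50,11,"pics/z1.png"); zoom(t,235,220,50,65,9,"pics/z2.png")
zoom(s,180,160,95,60,8,"pics/z3.png"); zoom(t,315,155,70,95,6,"pics/z4.png")
E
```

```text
(no output)
```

View pics/z1.png

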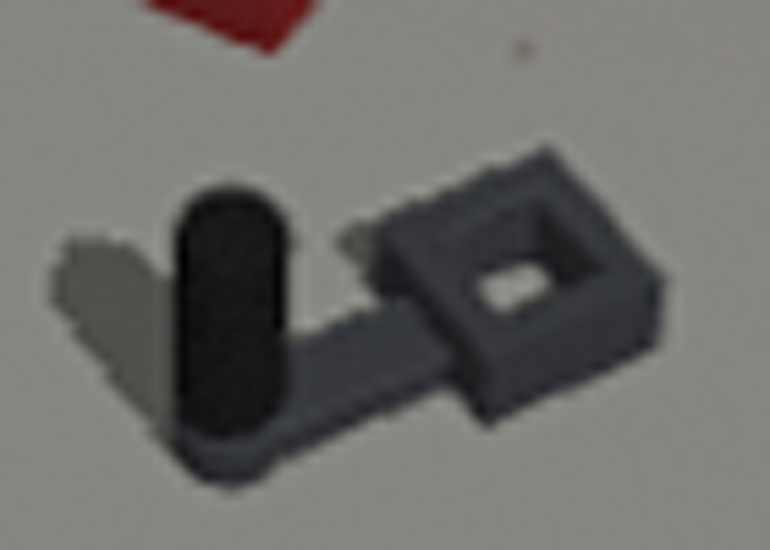

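View pics/z2.png

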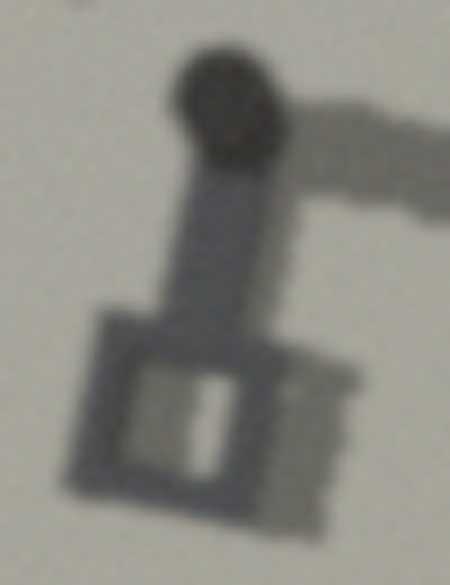

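View pics/z3.png

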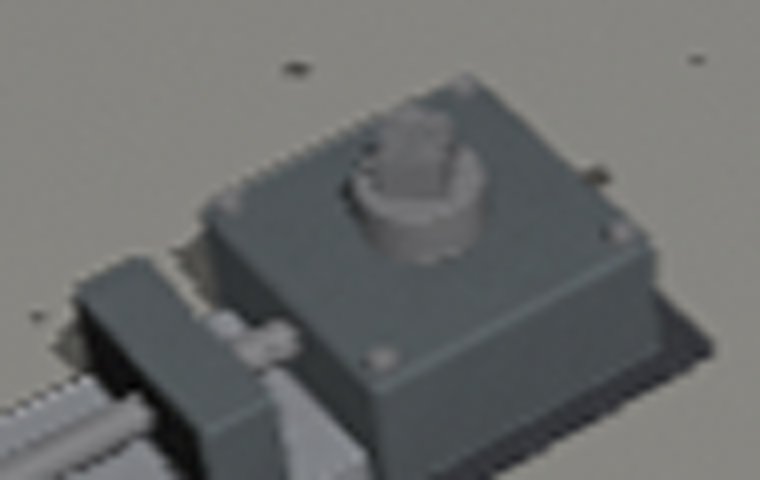

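View pics/z4.png

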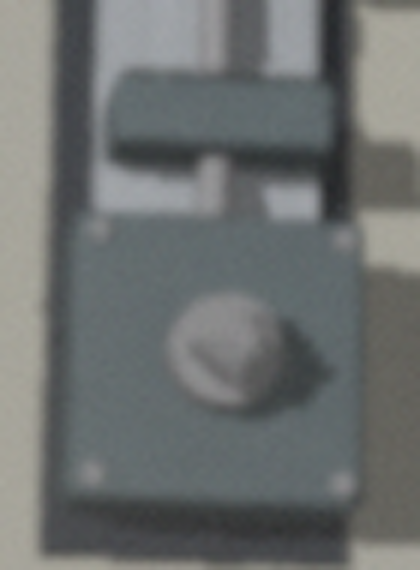

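```bash
cat > fit.py <<'E'
from h import *
from scipy.optimize import least_squares
# crank keypoints (local to socket underside)
L=np.array([[22,22,22],[22,-22,22],[-22,-22,22],[-22,22,22]],float)
S1=zpx(275,200,11,[(487,368),(385,240),(548,150),(660,272)])
T1=zpx(235,220,9,[(105,310),(288,345),(252,524),(68,488)])
K=np.array([[70,0,68.],[70,0,16]])
S2=zpx(275,200,11,[(231,228),(231,397)]); T2=zpx(235,220,9,[(224,100),(238,115)])
def W(p,l): 
    c,s=np.cos(p[2]),np.sin(p[2]); return l@np.array([[c,s,0],[-s,c,0],[0,0,1]])+[p[0],p[1],p[3]]
for which in ("both","scene","top"):
    def f(p):
        P=W(p,np.r_[L,K]); r=[]
        if which!="top": r.append(proj("scene",P)-np.r_[S1,S2])
        if which!="scene": r.append(proj("top",P)-np.r_[T1,T2])
        return np.concatenate(r).ravel()
    r=least_squares(f,[400,60,-.17,0]); print(which,r.x.round(3)); print(f(r.x).reshape(-1,2).round(1).tolist())
E
python3 fit.py
python3 - <<'E'
from h import *
s=cv2.imread("pics/scene0.png");t=cv2.imread("pics/top0.png")
c=onz("scene",zpx(180,160,8,[(420,183)]),73),onz("top",zpx(315,155,6,[(225,350)]),73); print(c)
def st(a): a=a.astype(float); lo,hi=np.percentile(a,(2,99.5)); return np.clip((a-lo)/(hi-lo)*255,0,255).astype(np.uint8)
A=st(s[165:200,215:250]);B=st(t[198:228,338:372])
A=cv2.resize(A,None,fx=16,fy=16,interpolation=cv2.INTER_LANCZOS4);B=cv2.resize(B,None,fx=16,fy=16,interpolation=cv2.INTER_LANCZOS4)
cv2.imwrite("pics/z5.png",A);cv2.imwrite("pics/z6.png",B)
E
```

```text
both [ 4.24092e+02  1.40883e+02 -2.11000e-01 -2.93800e+00]
[[-0.6, -0.4], [-1.8, -1.3], [-0.7, -0.2], [-0.2, 0.9], [-0.5, 0.4], [-0.8, 0.4], [-0.6, -0.1], [-0.3, -0.0], [-0.4, 0.9], [-0.7, 0.8], [-0.5, -0.1], [-0.4, 1.5]]
scene [ 4.15497e+02  1.35453e+02 -2.20000e-01 -1.43420e+01]
[[-0.0, -0.5], [-0.9, -1.2], [0.0, 0.1], [0.3, 1.1], [0.5, 0.3], [0.2, 0.2]]
top [ 4.25432e+02  1.40137e+02 -2.09000e-01 -7.63700e+00]
[[-0.0, -0.6], [0.1, -0.6], [0.1, 0.3], [-0.1, 0.2], [-0.0, -0.4], [-0.0, 1.1]]
(array([[524.08695393, -56.00818749,  73.        ]]), array([[522.62051798, -59.7766993 ,  73.        ]]))
```

View pics/z5.png

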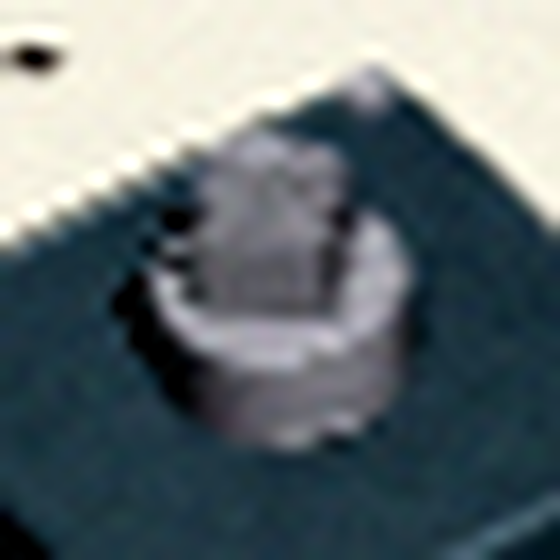

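View pics/z6.png

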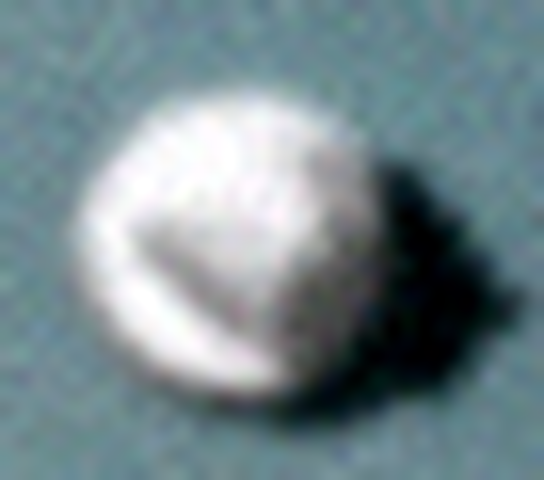

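Run:
```python
from h import *
a=onz("scene",zpx(215,165,16,[(190,303),(326,316)]),73); d=a[1]-a[0]; print(a.round(1),np.hypot(*d[:2]),np.degrees(np.arctan2(d[1],d[0])))
for z in(80,87):
    b=onz("top",zpx(338,198,16,[(135,235),(250,330)]),z); d=b[1]-b[0]; print(b.round(1),np.hypot(*d[:2]),np.degrees(np.arctan2(d[1],d[0])))
# red crank and others for clearance
print(onz("top",[(311,280),(323,314),(208,125)],20).round(0))
# overlay predicted squares
s=cv2.imread("pics/scene0.png");t=cv2.imread("pics/top0.png")
def pts(c,yaw):
    P=[]
    for z,h in((73,10),(87,10),(97,4)):
        q=np.array([[h,h],[-h,h],[-h,-h],[h,-h]]); 
        for i in range(4):
            for u in np.linspace(0,1,8): 
                v=q[i]*(1-u)+q[(i+1)%4]*u
                P.append([c[0]+v[0]*np.cos(yaw)-v[1]*np.sin(yaw),c[1]+v[0]*np.sin(yaw)+v[1]*np.cos(yaw),z])
    for k in np.linspace(0,6.283,40): P.append([c[0]+19*np.cos(k),c[1]+19*np.sin(k),73])
    return np.array(P)
for c,n in(((524,-56.5),"scene"),((522.5,-59.5),"top")):
    im=s if n=="scene" else t; x0,y0=(215,160) if n=="scene" else (335,193)
    for y in(55,):
        zoom(im,x0,y0,40,40,14,f"pics/ov_{n}.png",proj(n,pts(c,np.radians(y))))
```

```text
[[536.  -62.1  73. ]
 [523.  -46.5  73. ]] 20.341981799137635 129.5970436086902
[[523.1 -46.6  80. ]
 [510.9 -60.1  80. ]] 18.23723463788815 -131.86672617302003
[[521.8 -45.5  87. ]
 [509.8 -58.9  87. ]] 18.072249983615855 -131.86672617302017
[[393.  23.  20.]
 [323.   0.  20.]
 [739. 241.  20.]]
```

View pics/ov_scene.png

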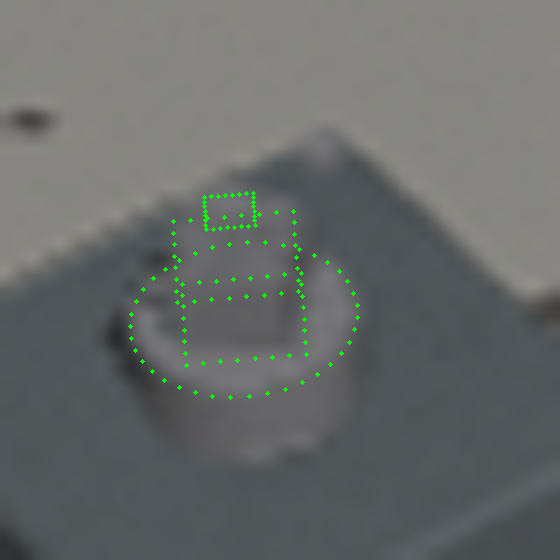

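View pics/ov_top.png

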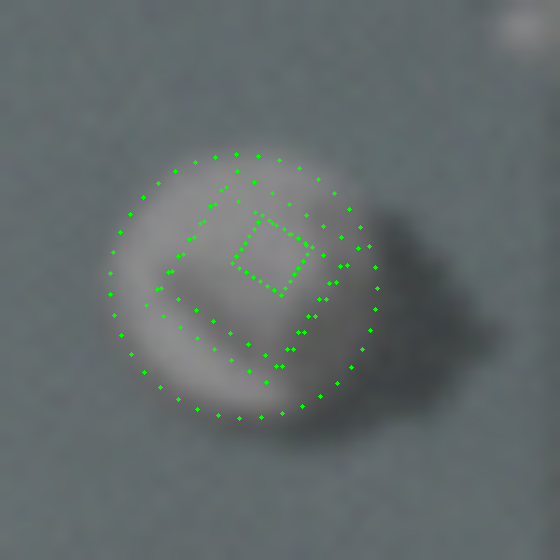

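```bash
cat >> h.py <<'E'
def shaftpts(c,yaw):
    P=[]
    for z,h in((73,10),(87,10),(97,4)):
        q=np.array([[h,h],[-h,h],[-h,-h],[h,-h]]); 
        for i in range(4):
            for u in np.linspace(0,1,8): 
                v=q[i]*(1-u)+q[(i+1)%4]*u
                P.append([c[0]+v[0]*np.cos(yaw)-v[1]*np.sin(yaw),c[1]+v[0]*np.sin(yaw)+v[1]*np.cos(yaw),z])
    for k in np.linspace(0,6.283,40): P.append([c[0]+19*np.cos(k),c[1]+19*np.sin(k),73])
    return np.array(P)
E
python3 - <<'E'
from h import *
s=cv2.imread("pics/scene0.png");t=cv2.imread("pics/top0.png")
def st(a,b): a=a.astype(float); lo,hi=np.percentile(b,(2,99.5)); return np.clip((a-lo)/(hi-lo)*255,0,255).astype(np.uint8)
S=st(s,s[165:200,215:250]);T=st(t,t[198:228,338:372])
row=[]
for c,n,im,(x0,y0) in(((524,-57.5),"scene",S,(215,162)),((522.5,-59),"top",T,(335,197))):
    o=[]
    for y in(36,42,48):
        zoom(im,x0,y0,36,36,7,"pics/tmp.png",[]); 
        a=cv2.resize(im[y0:y0+36,x0:x0+36],None,fx=7,fy=7,interpolation=cv2.INTER_CUBIC)
        for p in proj(n,shaftpts(c,np.radians(y))):
            q=((p-[x0,y0]+.5)*7-.5).astype(int); a[q[1]%252,q[0]%252]=(0,255,0)
        o.append(a)
    row.append(np.hstack(o))
cv2.imwrite("pics/ov2.png",np.vstack(row))
E
```

```text
(no output)
```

View pics/ov2.png

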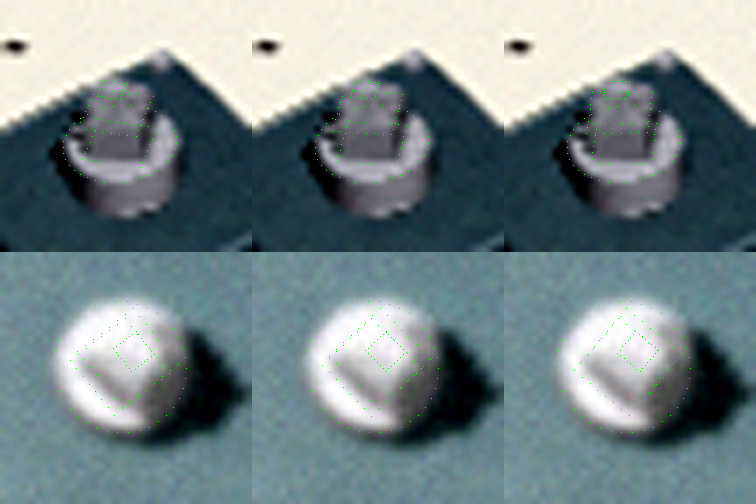

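```bash
sed -i 's/least_squares(f,\[400,60,-.17,0\])/least_squares(lambda q:f(np.r_[q,0]),[400,60,-.17])/; s/r.x.round(3)/r.x.round(3),W(np.r_[r.x,0],K)[0].round(1)/; s/f(r.x)/f(np.r_[r.x,0])/' fit.py; python3 fit.py
```

```text
both [ 4.24554e+02  1.41293e+02 -2.11000e-01] [493.  126.7  68. ]
[[-0.6, -1.1], [-1.8, -2.0], [-0.6, -0.8], [-0.1, 0.2], [-0.5, -0.3], [-0.8, -0.2], [-0.9, -0.5], [-0.6, -0.4], [-0.7, 0.7], [-1.0, 0.6], [-0.8, -0.5], [-0.7, 1.1]]
scene [ 4.24797e+02  1.43889e+02 -2.14000e-01] [493.2 129.   68. ]
[[0.1, -0.4], [-1.1, -1.3], [0.1, -0.2], [0.7, 1.0], [0.2, 0.3], [-0.1, 0.5]]
top [ 4.24860e+02  1.39592e+02 -2.09000e-01] [493.3 125.1  68. ]
[[-0.1, -0.6], [0.2, -0.5], [0.1, 0.5], [-0.2, 0.4], [-0.0, -0.7], [0.0, 1.0]]
```

```bash
cat > go.py <<'E'
import sys
from h import *
# usage: go.py x y z yaw(rad)  [more quadruples]
s=status.sense(); p=np.array(s['eef_pos']); Rc=R.from_euler('xyz',s['tcp_rot'])
print("clock",round(s['clock'],2),"pos",p.round(1),"rot",np.round(s['tcp_rot'],3),"F",np.round(s['contact_force'],1),"M",np.round(s['wrist_torque'],2),"open",round(s['opening'],3),"q",np.round(s['qpos'],2))
a=list(map(float,sys.argv[1:]))
for i in range(0,len(a),4):
    Rt=R.from_euler('xyz',[np.pi,0,a[i+3]])
    print((Rc.inv().apply(np.array(a[i:i+3])-p)/1000).round(4).tolist(),(Rc.inv()*Rt).as_rotvec().round(3).tolist())
E
python3 go.py 493 127 200 -0.21 493 127 120 -0.21
```

```text
clock 0.6 pos [ 175.6 -599.8  253.3] rot [ 3.142 -0.    -1.286] F [ 0.5  0.  -0. ] M [-0.05 -0.   -0.04] open 1.002 q [-1.29  0.35  1.63 -0.    1.16 -0.  ]
[-0.6084, -0.5089, 0.0533] [0.0, 0.0, -1.076]
[-0.6084, -0.5089, 0.1333] [0.0, 0.0, -1.076]
```

Call:
{"api": "send_rows", "payload": {"plan": [[[-0.03,-0.025,0],[0,0,-0.11],1],[[-0.06,-0.05,0],[0,0,-0.22],1],[[-0.09,-0.075,0],[0,0,-0.33],1],[[-0.12,-0.1,0],[0,0,-0.44],1],[[-0.15,-0.125,0],[0,0,-0.55],1]]}}

```text
clock: 1.02
eef_pos: [253.7, -419.1, 253.3]
tcp_rot: [-3.142, -0.0, -0.731]
contact_force: [0.4, -0.1, -0.1]
opening: 1.0
```

```bash
python3 go.py 493 127 220 -0.21 493 127 120 -0.21
```

```text
clock 1.02 pos [ 253.7 -419.1  253.3] rot [-3.142 -0.    -0.731] F [ 0.4 -0.1 -0.1] M [ 0.03 -0.02  0.03] open 1.0 q [-1.03  0.14  1.92  0.    1.08 -0.3 ]
[-0.1865, -0.5663, 0.0333] [0.0, -0.0, -0.521]
[-0.1866, -0.5663, 0.1333] [0.0, -0.0, -0.521]
```

Call:
{"api": "send_rows", "payload": {"plan": [[[-0.013,-0.038,0],[0,0,-0.1],1],[[-0.026,-0.076,0],[0,0,-0.2],1],[[-0.038,-0.114,0],[0,0,-0.3],1],[[-0.05,-0.152,0],[0,0,-0.4],1],[[-0.063,-0.19,0],[0,0,-0.5],1]]}}

```text
clock: 1.43
eef_pos: [334.1, -234.0, 253.6]
tcp_rot: [3.141, -0.001, -0.227]
contact_force: [1.5, -0.1, 0.2]
opening: 0.997
```

```bash
python3 go.py 493 127 220 -0.21 493 127 120 -0.21
```

```text
clock 1.43 pos [ 334.1 -234.   253.6] rot [ 3.141e+00 -1.000e-03 -2.270e-01] F [ 1.5 -0.1  0.2] M [-0.02 -0.07  0.01] open 0.997 q [-0.61  0.    2.07  0.    1.07 -0.39]
[0.0736, -0.3875, 0.0335] [0.001, -0.001, -0.017]
[0.0735, -0.3875, 0.1335] [0.001, -0.001, -0.017]
```

Call:
{"api": "send_rows", "payload": {"plan": [[[0.0074,-0.039,0.003],[0,0,-0.017],1],[[0.0148,-0.078,0.006],[0,0,-0.017],1],[[0.022,-0.116,0.009],[0,0,-0.017],1],[[0.0296,-0.155,0.012],[0,0,-0.017],1],[[0.037,-0.194,0.016],[0,0,-0.017],1]]}}

```text
clock: 1.85
eef_pos: [414.4, -51.4, 238.0]
tcp_rot: [3.141, -0.003, -0.21]
contact_force: [1.4, -0.3, -0.2]
opening: 1.002
```

```bash
python3 go.py 493 127 220 -0.21 493 127 120 -0.21
```

```text
clock 1.85 pos [414.4 -51.4 238. ] rot [ 3.141e+00 -3.000e-03 -2.100e-01] F [ 1.4 -0.3 -0.2] M [-0.01 -0.02  0.  ] open 1.002 q [-0.13  0.04  2.07 -0.    1.03  0.08]
[0.0397, -0.1908, 0.0181] [0.0, -0.003, 0.0]
[0.0394, -0.1909, 0.1181] [0.0, -0.003, 0.0]
```

Call:
{"api": "send_rows", "payload": {"plan": [[[0.008,-0.039,0.01],[0,0,0],1],[[0.016,-0.078,0.02],[0,0,0],1],[[0.024,-0.116,0.03],[0,0,0],1],[[0.032,-0.154,0.045],[0,0,0],1],[[0.0395,-0.1909,0.06],[0,-0.003,0],1]]}}

```text
clock: 2.27
eef_pos: [493.7, 129.4, 177.9]
tcp_rot: [-3.141, -0.001, -0.209]
contact_force: [1.0, -0.9, 0.2]
opening: 1.002
```

```bash
python3 go.py 493 127 120 -0.21
python3 - <<'E'
from h import *
for n in ("scene","top"):
    im=viewer.grab_frame(n)[:,:,::-1]; cv2.imwrite(f"pics/{n}1.png",im)
    zoom(im,220,140,150,120,5,f"pics/{n}1z.png") if n=="scene" else zoom(im,200,160,130,120,5,f"pics/{n}1z.png")
E
```

```text
clock 2.27 pos [493.7 129.4 177.9] rot [-3.141e+00 -1.000e-03 -2.090e-01] F [ 1.  -0.9  0.2] M [-0.01  0.02  0.04] open 1.002 q [ 0.25  0.27  1.95 -0.    0.93  0.46]
[-0.0003, 0.0026, 0.0579] [-0.0, -0.001, 0.001]
```

View pics/scene1z.png

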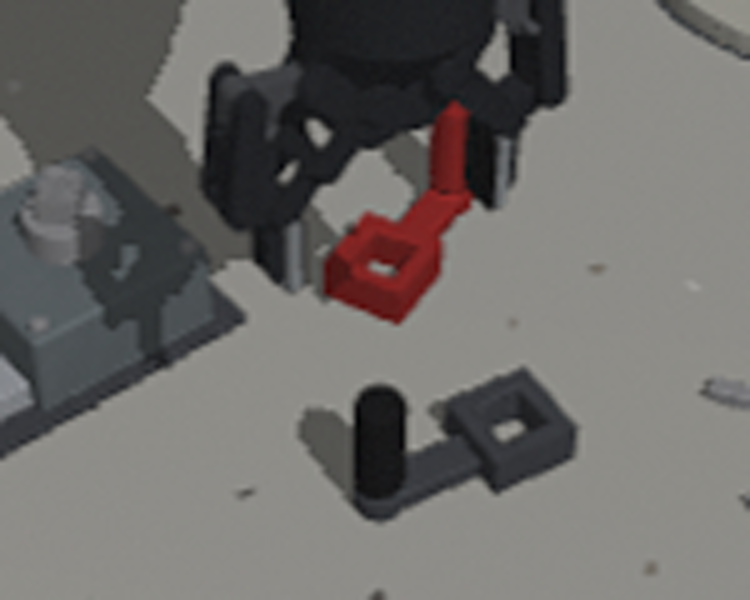

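View pics/top1z.png

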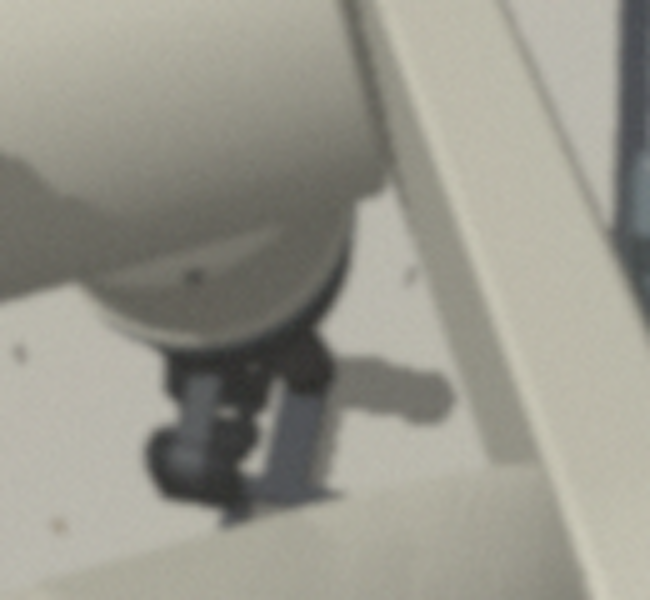

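Run:
```python
from h import *
im=cv2.imread("pics/scene1.png")
s=status.sense();p=np.array(s['eef_pos']);y=s['tcp_rot'][2]
t=np.array([np.cos(y),np.sin(y),0]);n=np.array([-np.sin(y),np.cos(y),0])
pts=[p+t*a+n*b+[0,0,-9] for a in(42.5,-42.5) for b in(-11,11)]
print(p,(((proj("scene",pts)-[220,140]+.5)*5-.5).round(0)).tolist())
zoom(im,250,150,75,60,10,"pics/s1zz.png",proj("scene",pts))
```

```text
[494.03503849 131.14486041 176.1254956 ] [[279.0, 263.0], [307.0, 297.0], [461.0, 188.0], [491.0, 220.0]]
```

View pics/s1zz.png

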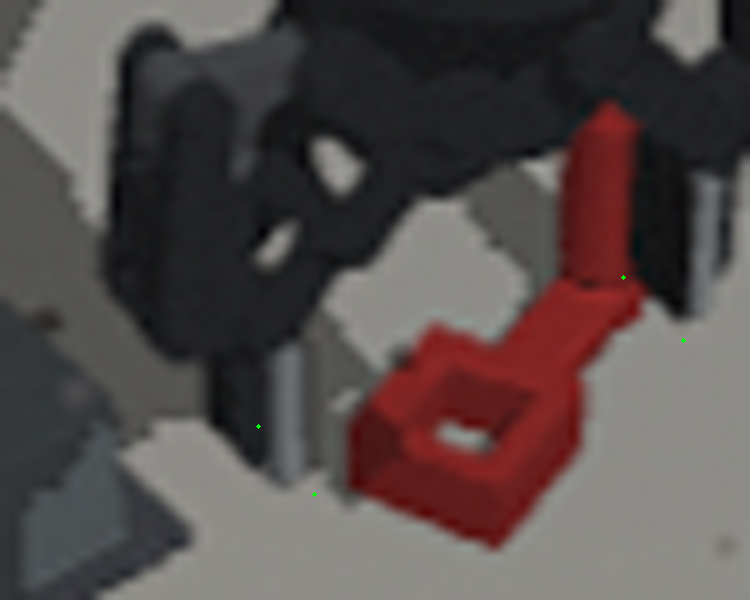

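```bash
python3 go.py 493 127 52 -0.21
```

```text
clock 2.37 pos [494.  131.1 176.1] rot [-3.142e+00  1.000e-03 -2.060e-01] F [ 0.6 -0.9  0.5] M [-0.03 -0.01  0.01] open 1.004 q [0.26 0.27 1.95 0.   0.93 0.46]
[-0.0, 0.0043, 0.1241] [-0.0, 0.001, 0.004]
```

Call:
{"api": "send_rows", "payload": {"plan": [[[0,0.0043,0.025],[0,0,0],1],[[0,0.0043,0.05],[0,0,0],1],[[0,0.0043,0.075],[0,0,0],1],[[0,0.0043,0.095],[0,0,0],1],[[0,0.0043,0.1],[0,0,0],1]]}}

```text
clock: 2.78
eef_pos: [491.1, 126.1, 73.7]
tcp_rot: [3.14, 0.005, -0.206]
contact_force: [-0.9, 0.3, 0.7]
opening: 1.001
```

```bash
python3 go.py 493 127 52 -0.21;  python3 - <<'E'
from h import *
for n in ("scene",):
    im=viewer.grab_frame(n)[:,:,::-1]
    zoom(im,250,160,100,80,7,f"pics/{n}2z.png")
E
python3 go.py 493 127 52 -0.21
```

```text
clock 2.78 pos [491.1 126.1  73.7] rot [ 3.14   0.005 -0.206] F [-0.9  0.3  0.7] M [ 0.03  0.07 -0.01] open 1.001 q [0.25 0.43 2.02 0.   0.7  0.45]
[0.0017, -0.0013, 0.0217] [0.002, 0.005, 0.004]
clock 2.83 pos [491.5 126.2  74.3] rot [ 3.14   0.005 -0.206] F [-0.3 -0.3  0.3] M [ 0.01  0.04 -0.01] open 0.998 q [0.25 0.43 2.01 0.   0.7  0.45]
[0.0014, -0.0011, 0.0223] [0.002, 0.005, 0.004]
```

View pics/scene2z.png

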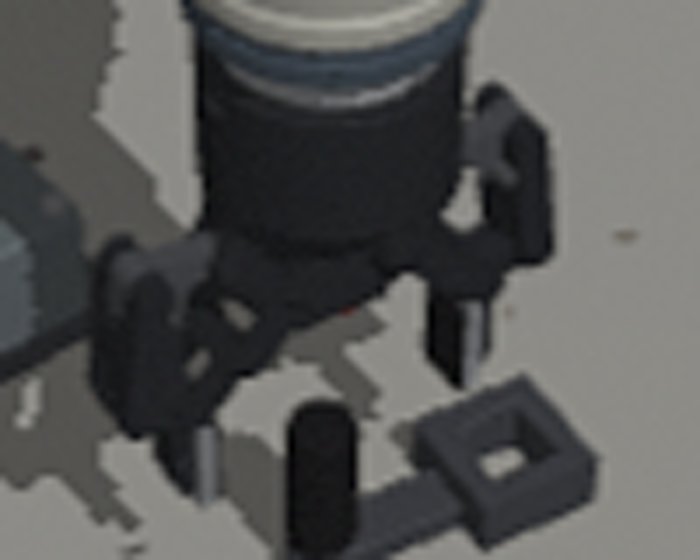

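Run:
```python
from h import *
k=zpx(250,160,7,[(322,425),(337,442),(208,500),(465,386)])
print(onz("scene",k[:1],68),onz("scene",k[1:],64))
```

```text
[[492.85349272 128.140132    68.        ]] [[491.76552386 133.80946914  64.        ]
 [536.787525   124.58515021  64.        ]
 [446.06369846 143.72922764  64.        ]]
```

Call:
{"api": "send_rows", "payload": {"plan": [[[0.002,-0.0025,0.008],[0.002,0.005,0.004],1],[[0.002,-0.0025,0.016],[0.002,0.005,0.004],1],[[0.002,-0.0025,0.022],[0.002,0.005,0.004],1],[[0.002,-0.0025,0.023],[0.002,0.005,0.004],0.3],[[0.002,-0.0025,0.023],[0.002,0.005,0.004],0.1]], "squeeze": 40}}

```text
clock: 3.25
eef_pos: [493.8, 128.2, 51.2]
tcp_rot: [-3.141, -0.0, -0.21]
contact_force: [-0.6, -0.1, -0.5]
opening: 0.747
```

```bash
python3 go.py 493 128 52 -0.21;  python3 - <<'E'
from h import *
for n in ("scene",):
    im=viewer.grab_frame(n)[:,:,::-1]
    zoom(im,250,160,100,80,7,f"pics/{n}3z.png")
E
python3 go.py 493 127 52 -0.21
```

```text
clock 3.25 pos [493.8 128.2  51.2] rot [-3.141 -0.    -0.21 ] F [-0.6 -0.1 -0.5] M [-0.02 -0.03 -0.03] open 0.747 q [0.25 0.47 2.02 0.   0.65 0.46]
[-0.0008, 0.0004, -0.0008] [-0.0, -0.0, -0.0]
clock 3.3 pos [494.  128.2  51.5] rot [-3.141e+00 -1.000e-03 -2.100e-01] F [-0.3  0.3 -0.3] M [ 0.   -0.03  0.01] open 0.66 q [0.25 0.47 2.02 0.   0.65 0.46]
[-0.0007, 0.0014, -0.0005] [-0.0, -0.001, -0.0]
```

View pics/scene3z.png

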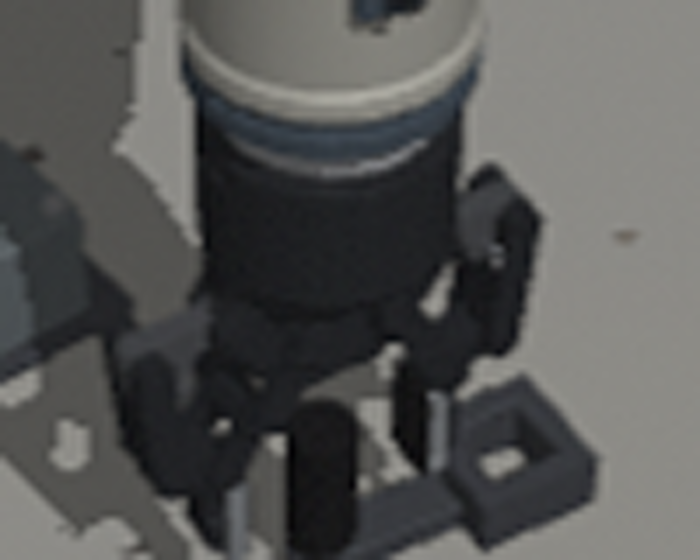

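Call:
{"api": "send_rows", "payload": {"plan": [[[0,0,0],[0,0,0],-0.2],[[0,0,0],[0,0,0],-0.3],[[0,0,0],[0,0,0],-0.4],[[0,0,0],[0,0,0],-0.6],[[0,0,0],[0,0,0],-0.8]], "squeeze": 60}}

```text
clock: 3.72
eef_pos: [494.1, 128.3, 51.9]
tcp_rot: [-3.141, -0.001, -0.21]
contact_force: [-1.6, -0.6, 5.2]
opening: 0.268
```

Call:
{"api": "send_rows", "payload": {"plan": [[[0,0,0],[0,0,0],-1],[[0,0,0],[0,0,0],-1],[[0,0,0],[0,0,0],-1],[[0,0,0],[0,0,0],-1],[[0,0,0],[0,0,0],-1]], "squeeze": 60}}

```text
clock: 4.13
eef_pos: [494.2, 128.3, 52.0]
tcp_rot: [-3.141, -0.001, -0.21]
contact_force: [-0.7, 0.3, 0.9]
opening: 0.267
```

```bash
python3 go.py 493 128 52 -0.21
```

```text
clock 4.13 pos [494.2 128.3  52. ] rot [-3.141e+00 -1.000e-03 -2.100e-01] F [-0.7  0.3  0.9] M [-0.03  0.   -0.  ] open 0.267 q [0.25 0.47 2.02 0.   0.65 0.46]
[-0.0011, 0.0006, -0.0] [-0.001, -0.001, -0.0]
```

Call:
{"api": "send_rows", "payload": {"plan": [[[0,0,-0.005],[0,0,0],-1],[[0,0,-0.015],[0,0,0],-1],[[0,0,-0.028],[0,0,0],-1],[[0,0,-0.04],[0,0,0],-1],[[0,0,-0.05],[0,0,0],-1]]}}

```text
clock: 4.55
eef_pos: [494.4, 128.4, 103.5]
tcp_rot: [-3.141, -0.002, -0.21]
contact_force: [0.2, -0.3, -1.3]
opening: 0.268
```

```bash
python3 go.py 493 128 165 -0.21;  python3 - <<'E'
from h import *
for n in ("scene",):
    im=viewer.grab_frame(n)[:,:,::-1]
    zoom(im,240,140,110,90,7,f"pics/{n}4z.png")
E
```

```text
clock 4.55 pos [494.4 128.4 103.5] rot [-3.141e+00 -2.000e-03 -2.100e-01] F [ 0.2 -0.3 -1.3] M [-0.   -0.08 -0.02] open 0.268 q [0.25 0.38 2.   0.   0.76 0.46]
[-0.0012, 0.0006, -0.0615] [-0.001, -0.002, -0.0]
```

View pics/scene4z.png

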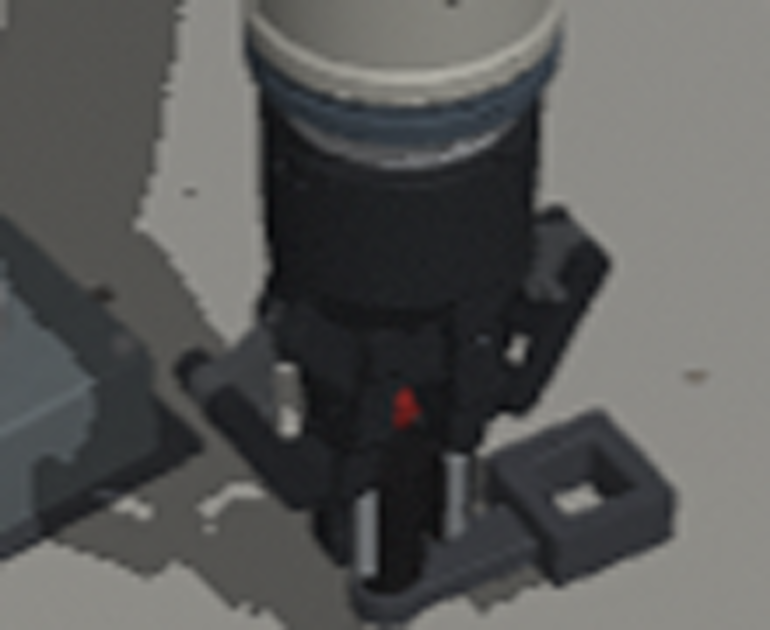

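```bash
python3 go.py 494 128 165 -0.21 520 50 165 -0.41 545 -30 165 -0.61 571 -109 165 -0.82
```

```text
clock 4.6 pos [495.4 128.6 105. ] rot [-3.14  -0.004 -0.21 ] F [0.7 0.7 1. ] M [-0.01 -0.1   0.08] open 0.261 q [0.25 0.38 2.   0.   0.76 0.46]
[-0.001, 0.0008, -0.06] [-0.002, -0.004, -0.0]
[0.0407, 0.0716, -0.06] [-0.002, -0.004, 0.2]
[0.0819, 0.1446, -0.06] [-0.003, -0.003, 0.4]
[0.1238, 0.2165, -0.06] [-0.003, -0.003, 0.61]
```

Call:
{"api": "send_rows", "payload": {"plan": [[[0,0,-0.012],[0,0,0],-1],[[0,0.002,-0.028],[0,0,0.01],-1],[[0.003,0.006,-0.044],[0,0,0.03],-1],[[0.008,0.014,-0.055],[0,0,0.06],-1],[[0.015,0.026,-0.06],[0,0,0.1],-1]]}}

```text
clock: 5.02
eef_pos: [505.2, 100.1, 166.8]
tcp_rot: [-3.138, -0.006, -0.312]
contact_force: [1.5, -0.1, -1.8]
opening: 0.27
```

```bash
python3 go.py 571 -109 165 -0.82
```

```text
clock 5.02 pos [505.2 100.1 166.8] rot [-3.138 -0.006 -0.312] F [ 1.5 -0.1 -1.8] M [ 0.03 -0.1  -0.02] open 0.27 q [0.19 0.29 1.95 0.   0.9  0.5 ]
[0.1267, 0.1788, 0.0018] [-0.005, -0.004, 0.508]
```

Call:
{"api": "send_rows", "payload": {"plan": [[[0.011,0.016,0],[0,0,0.05],-1],[[0.024,0.034,0],[0,0,0.1],-1],[[0.038,0.054,0],[0,0,0.16],-1],[[0.052,0.074,0],[0,0,0.22],-1],[[0.066,0.094,0],[0,0,0.28],-1]]}}

```text
clock: 5.43
eef_pos: [539.3, -11.2, 166.9]
tcp_rot: [-3.137, -0.004, -0.595]
contact_force: [0.2, 0.5, -1.2]
opening: 0.266
```

```bash
python3 go.py 571 -109 165 -0.82
```

```text
clock 5.43 pos [539.3 -11.2 166.9] rot [-3.137 -0.004 -0.595] F [ 0.2  0.5 -1.2] M [-0.04 -0.05  0.05] open 0.266 q [-0.02  0.32  1.9   0.    0.91  0.57]
[0.0811, 0.0632, 0.0019] [-0.005, -0.004, 0.225]
```

Call:
{"api": "send_rows", "payload": {"plan": [[[0.02,0.016,0],[0,0,0.06],-1],[[0.04,0.031,0],[0,0,0.12],-1],[[0.058,0.045,0],[-0.002,-0.002,0.17],-1],[[0.072,0.056,0],[-0.005,-0.004,0.21],-1],[[0.08,0.062,0],[-0.005,-0.004,0.225],-1]]}}

```text
clock: 5.85
eef_pos: [571.2, -109.8, 166.9]
tcp_rot: [-3.141, -0.0, -0.825]
contact_force: [-0.3, -0.2, -1.2]
opening: 0.266
```

Call:
{"api": "send_rows", "payload": {"plan": [[[0,0,0],[0,0,0],-1],[[0,0,0],[0,0,0],-1],[[0,0,0],[0,0,0],-1],[[0,0,0],[0,0,0],-1],[[0,0,0],[0,0,0],-1]]}}

```text
clock: 6.27
eef_pos: [570.9, -109.0, 166.9]
tcp_rot: [-3.141, 0.0, -0.823]
contact_force: [0.5, 0.0, -2.0]
opening: 0.262
```

```bash
python3 go.py 571 -109 165 -0.82;  python3 - <<'E'
from h import *
for n in ("scene","top"):
    im=viewer.grab_frame(n)[:,:,::-1]; cv2.imwrite(f"pics/{n}5.png",im)
    zoom(im,180,120,110,90,7,f"pics/{n}5z.png") if n=="scene" else zoom(im,300,140,110,110,5,f"pics/{n}5z.png")
E
```

```text
clock 6.27 pos [ 570.9 -109.   166.9] rot [-3.141  0.    -0.823] F [ 0.5  0.  -2. ] M [-0.07 -0.03 -0.01] open 0.262 q [-0.19  0.38  1.81  0.    0.95  0.63]
[0.0001, -0.0, 0.0019] [-0.0, 0.0, -0.003]
```

View pics/scene5z.png

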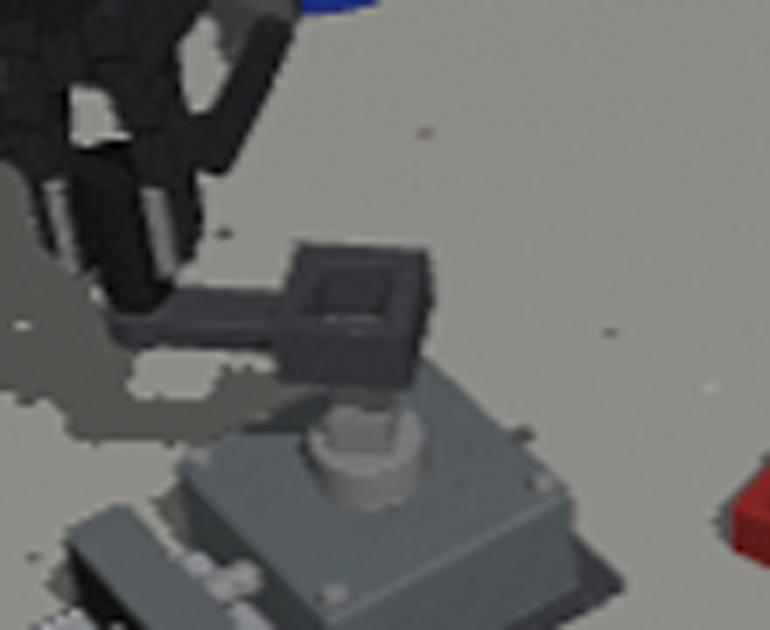

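View pics/top5z.png

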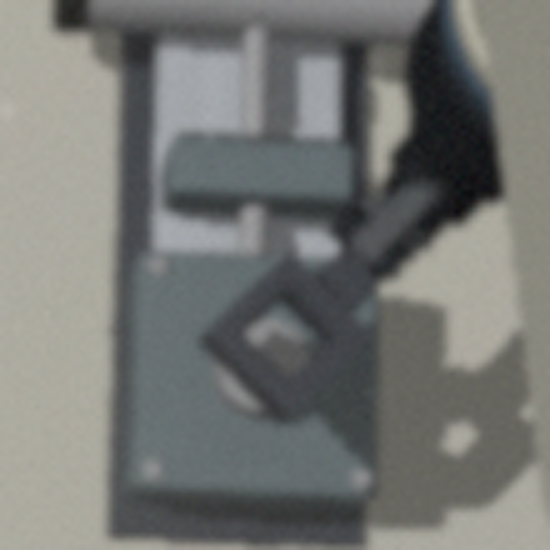

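Run:
```python
from h import *
s=cv2.imread("pics/scene5.png");t=cv2.imread("pics/top5.png")
def st(a,b): a=a.astype(float); lo,hi=np.percentile(b,(1,99.5)); return np.clip((a-lo)/(hi-lo)*255,0,255).astype(np.uint8)
zoom(st(s,s[150:195,205:250]),212,150,40,48,12,"pics/a.png"); zoom(st(t,t[180:230,335:380]),335,185,45,45,13,"pics/b.png")
```

```text
(no output)
```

View pics/a.png

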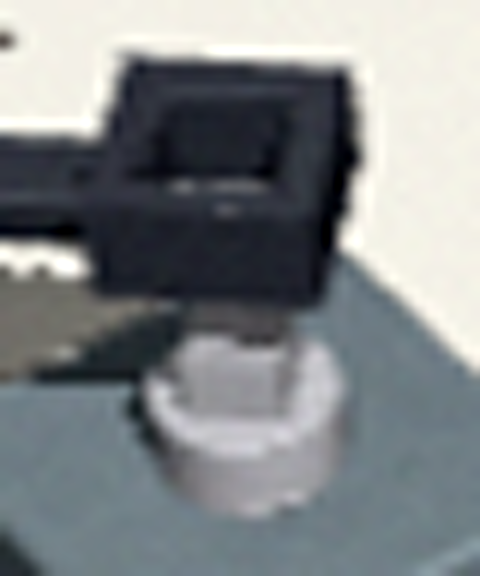

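View pics/b.png

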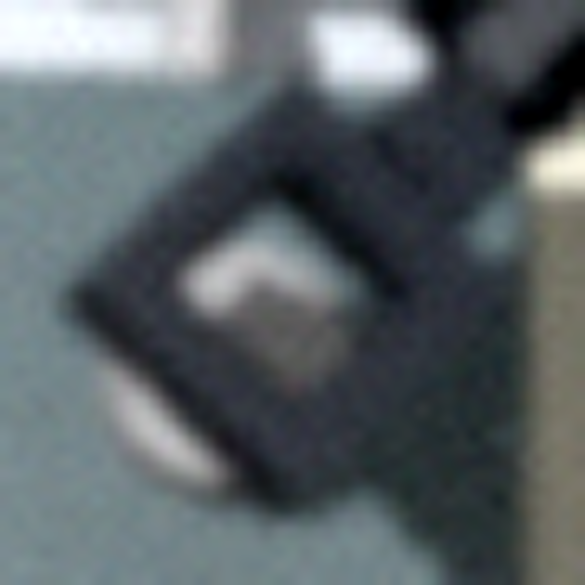

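```bash
cat > sh.py <<'E'
from h import *
from scipy.ndimage import map_coordinates, gaussian_filter
from scipy.optimize import minimize
def prof(n,fn,c0,rng=6,step=.5):
    im=cv2.imread(fn).astype(float).mean(2)
    ks=np.linspace(0,2*np.pi,72,endpoint=False)
    # contrast across circle: inside r=17.5 minus outside r=20.5
    cam_t=cam(n)[2]; res=[]
    for dx in np.arange(-rng,rng+.1,step):
        for dy in np.arange(-rng,rng+.1,step):
            c=np.array([c0[0]+dx,c0[1]+dy])
            def ringv(r):
                P=np.c_[c[0]+r*np.cos(ks),c[1]+r*np.sin(ks),np.full(72,73.)]
                uv=proj(n,P); return map_coordinates(im,[uv[:,1],uv[:,0]],order=1)
            d=ringv(17.8)-ringv(20.2)
            ang=np.arctan2(cam_t[1]-c[1],cam_t[0]-c[0]); rel=np.cos(ks-ang)
            m=np.ones(72,bool) if n=="top" else rel>-0.3   # back is hidden by square end in scene
            res.append((np.mean(np.clip(d[m],-5,40)),c[0],c[1]))
    res.sort(reverse=True); return np.round(res[:6],2)
print(prof("top","pics/top0.png",(523,-59))); print(prof("scene","pics/scene0.png",(523,-58)))
E
python3 sh.py
cat > hubfit.py <<'E'
from h import *
from scipy.optimize import least_squares
def hub(n,l,px,z,x0):
    l=np.array(l,float)
    def W(p):
        c,s=np.cos(p[2]),np.sin(p[2]); return l@np.array([[c,s,0],[-s,c,0],[0,0,1]])+[p[0],p[1],z]
    r=least_squares(lambda p:(proj(n,W(p))-px).ravel(),x0); print(n,r.x.round(2),np.degrees(r.x[2]).round(1),r.fun.reshape(-1,2).round(1).tolist())
if __name__=="__main__":
    x0=[523,-58,-.82]
    hub("scene",[[22,-22,22],[-22,-22,22],[22,22,0],[-22,22,0]],zpx(212,150,12,[(125,58),(350,70),(98,292),(322,303)]),115,x0)
    hub("top",[[-22,22,22],[22,22,22],[-22,-22,22]],zpx(335,185,13,[(75,300),(290,90),(275,505)]),115,x0)
E
python3 hubfit.py
```

```text
[[ 14.21 523.5  -60.5 ]
 [ 14.13 523.5  -60.  ]
 [ 14.12 524.   -60.5 ]
 [ 14.08 524.   -60.  ]
 [ 14.01 523.5  -61.  ]
 [ 13.96 523.   -60.5 ]]
[[ 18.53 523.5  -58.  ]
 [ 18.46 523.5  -58.5 ]
 [ 18.38 523.   -58.  ]
 [ 18.36 523.   -58.5 ]
 [ 18.18 523.5  -57.5 ]
 [ 18.06 523.   -57.5 ]]
scene [522.15 -56.95  -0.82] -47.1 [[-0.1, -0.4], [0.3, -0.4], [-0.4, 0.3], [0.3, 0.4]]
top [521.01 -57.52  -0.85] -49.0 [[-0.7, -0.7], [0.0, -0.4], [0.6, 1.1]]
```

```bash
python3 go.py 572.8 -111 153.5 -0.81
```

```text
clock 6.37 pos [ 571.1 -109.1  167. ] rot [-3.141 -0.    -0.823] F [-0.1  0.1 -1.3] M [-0.04 -0.06  0.03] open 0.265 q [-0.19  0.38  1.81  0.    0.95  0.63]
[0.0025, 0.0, 0.0135] [-0.0, -0.0, -0.013]
```

Call:
{"api": "send_rows", "payload": {"plan": [[[0.0008,0,0.004],[0,0,-0.005],-1],[[0.0016,0,0.008],[0,0,-0.01],-1],[[0.0025,0,0.0125],[0,0,-0.013],-1],[[0.0025,0,0.0135],[0,0,-0.013],-1],[[0.0025,0,0.0135],[0,0,-0.013],-1]]}}

```text
clock: 6.78
eef_pos: [572.4, -110.9, 152.7]
tcp_rot: [3.141, 0.001, -0.81]
contact_force: [-0.4, 0.0, -2.0]
opening: 0.263
```

```bash
python3 go.py 571 -109 165 -0.82;  python3 - <<'E'
from h import *
def st(a,b): a=a.astype(float); lo,hi=np.percentile(b,(1,99.5)); return np.clip((a-lo)/(hi-lo)*255,0,255).astype(np.uint8)
s=viewer.grab_frame("scene")[:,:,::-1];t=viewer.grab_frame("top")[:,:,::-1]
cv2.imwrite("pics/scene6.png",s);cv2.imwrite("pics/top6.png",t)
zoom(st(s,s[150:195,205:250]),212,150,40,48,12,"pics/a6.png"); zoom(st(t,t[180:230,335:380]),335,185,45,45,13,"pics/b6.png")
E
```

```text
clock 6.78 pos [ 572.4 -110.9  152.7] rot [ 3.141e+00  1.000e-03 -8.100e-01] F [-0.4  0.  -2. ] M [-0.06 -0.   -0.04] open 0.263 q [-0.19  0.4   1.81  0.    0.93  0.62]
[-0.0024, -0.0003, -0.0122] [0.001, 0.001, 0.01]
```

View pics/a6.png

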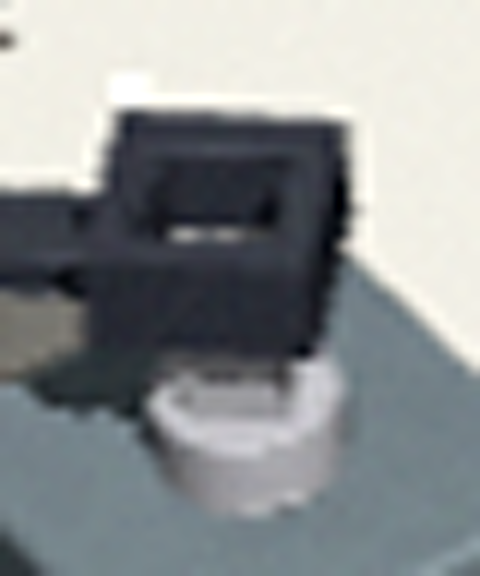

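View pics/b6.png

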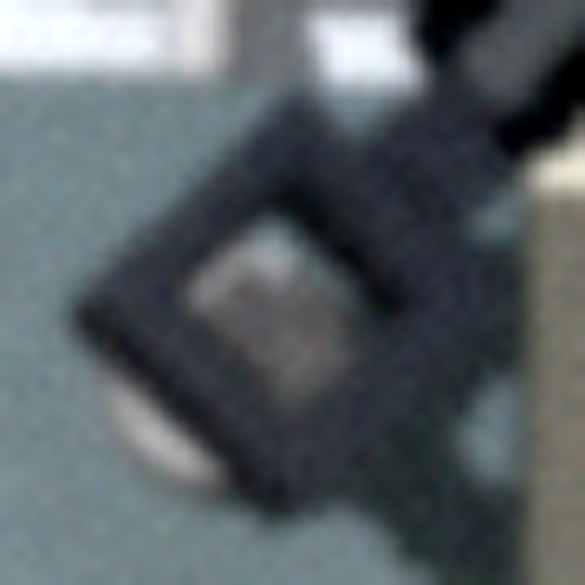

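```bash
python3 - <<'E'
from hubfit import *
x0=[523,-58,-.82]
hub("scene",[[22,-22,22],[-22,-22,22],[22,22,0],[-22,22,0]],zpx(212,150,12,[(122,110),(348,122),(93,348),(315,355)]),101,x0)
hub("top",[[-22,22,22],[22,22,22],[-22,-22,22]],zpx(335,185,13,[(80,308),(290,98),(275,512)]),101,x0)
E
python3 go.py
```

```text
scene [523.18 -59.27  -0.83] -47.4 [[-0.1, -0.2], [-0.0, -0.2], [-0.3, -0.1], [0.4, 0.5]]
top [522.53 -60.1   -0.85] -48.9 [[-0.7, -0.7], [0.0, -0.1], [0.7, 0.8]]
clock 6.88 pos [ 572.8 -111.   153.3] rot [-3.142  0.    -0.81 ] F [ 0.1 -0.1 -1.4] M [-0.03 -0.06 -0.02] open 0.265 q [-0.19  0.4   1.81  0.    0.93  0.62]
```

Call:
{"api": "send_rows", "payload": {"plan": [[[0,-0.0006,0.003],[0,0,0],-1],[[0,-0.0006,0.006],[0,0,0],-1],[[0,-0.0006,0.009],[0,0,0],-1],[[0,-0.0006,0.011],[0,0,0],-1],[[0,-0.0006,0.012],[0,0,0],-1]]}}

```text
clock: 7.3
eef_pos: [572.9, -110.5, 140.8]
tcp_rot: [3.141, 0.001, -0.811]
contact_force: [-0.1, -0.2, -2.1]
opening: 0.267
```

```bash
python3 go.py
```

```text
clock 7.3 pos [ 572.9 -110.5  140.8] rot [ 3.141e+00  1.000e-03 -8.110e-01] F [-0.1 -0.2 -2.1] M [-0.07 -0.04 -0.03] open 0.267 q [-0.19  0.42  1.82  0.    0.91  0.62]
```

Call:
{"api": "send_rows", "payload": {"plan": [[[0,0,0.003],[0,0,0],-1],[[0,0,0.006],[0,0,0],-1],[[0,0,0.009],[0,0,0],-1],[[0,0,0.011],[0,0,0],-1],[[0,0,0.012],[0,0,0],-1]]}}

```text
clock: 7.72
eef_pos: [572.7, -110.5, 128.3]
tcp_rot: [3.141, 0.001, -0.81]
contact_force: [0.5, 0.6, -0.5]
opening: 0.266
```

```bash
python3 go.py
```

```text
clock 7.72 pos [ 572.7 -110.5  128.3] rot [ 3.141e+00  1.000e-03 -8.100e-01] F [ 0.5  0.6 -0.5] M [-0.    0.01 -0.06] open 0.266 q [-0.19  0.44  1.83  0.    0.88  0.62]
```

Call:
{"api": "send_rows", "payload": {"plan": [[[0,0,0.001],[0,0,0],-1],[[0,0,0.002],[0,0,0],-1],[[0,0,0.003],[0,0,0],-1],[[0,0,0.0035],[0,0,0],-1],[[0,0,0.0035],[0,0,0],-1]]}}

```text
clock: 8.13
eef_pos: [572.8, -110.5, 125.0]
tcp_rot: [3.141, 0.001, -0.811]
contact_force: [-0.6, 0.2, -1.1]
opening: 0.262
```

```bash
python3 go.py;python3 - <<'E'
from h import *
def st(a,b): a=a.astype(float); lo,hi=np.percentile(b,(1,99.5)); return np.clip((a-lo)/(hi-lo)*255,0,255).astype(np.uint8)
s=viewer.grab_frame("scene")[:,:,::-1];t=viewer.grab_frame("top")[:,:,::-1]
cv2.imwrite("pics/scene7.png",s);cv2.imwrite("pics/top7.png",t)
zoom(st(s,s[150:195,205:250]),195,150,60,48,12,"pics/a7.png"); zoom(st(t,t[180:230,335:380]),335,185,45,45,13,"pics/b7.png")
E
```

```text
clock 8.13 pos [ 572.8 -110.5  125. ] rot [ 3.141e+00  1.000e-03 -8.110e-01] F [-0.6  0.2 -1.1] M [-0.    0.04 -0.01] open 0.262 q [-0.19  0.44  1.83  0.    0.87  0.62]
```

View pics/a7.png

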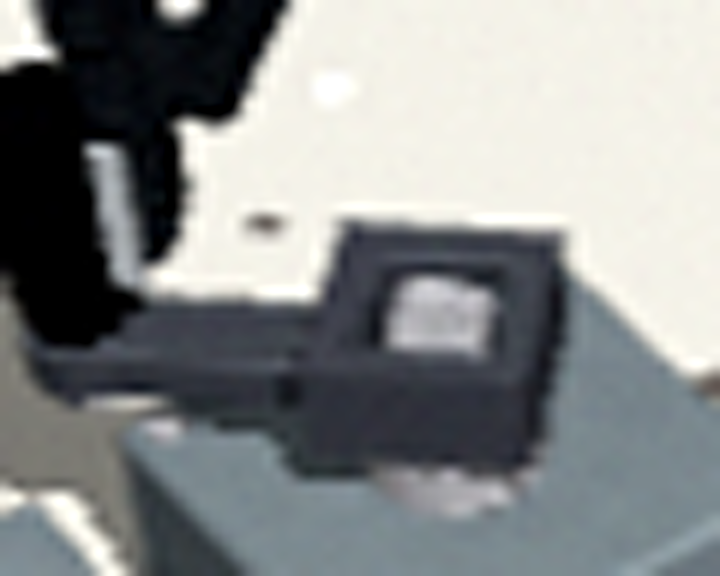

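View pics/b7.png

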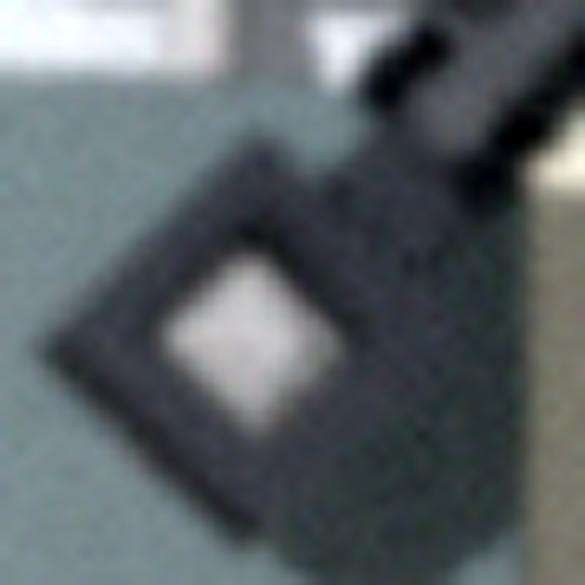

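Call:
{"api": "send_rows", "payload": {"plan": [[[0,0,0.0005],[0,0,0],-1],[[0,0,0.001],[0,0,0],-1],[[0,0,0.0015],[0,0,0],-1],[[0,0,0.0015],[0,0,0],-1],[[0,0,0.0015],[0,0,0],-1]]}}

```text
clock: 8.65
eef_pos: [573.2, -110.5, 124.3]
tcp_rot: [-3.142, 0.0, -0.811]
contact_force: [-0.3, 0.2, 8.0]
opening: 0.269
```

```bash
python3 go.py
```

```text
clock 8.65 pos [ 573.2 -110.5  124.3] rot [-3.142  0.    -0.811] F [-0.3  0.2  8. ] M [0.39 0.54 0.05] open 0.269 q [-0.19  0.44  1.83  0.    0.87  0.62]
```

```bash
cat > turn.py <<'E'
import sys
from h import *
# turn.py th_from step n ; centre, r
cx,cy,z,yaw=525.0,-59.0,125.0,-0.81
a0,st=float(sys.argv[1]),float(sys.argv[2])
if len(sys.argv)>4: cx,cy=float(sys.argv[3]),float(sys.argv[4])
s=status.sense(); p=np.array(s['eef_pos']); Rc=R.from_euler('xyz',s['tcp_rot'])
th=np.degrees(np.arctan2(p[1]-cy,p[0]-cx))
print("clock",round(s['clock'],2),"pos",p.round(1),"theta",th.round(1),"r",np.hypot(p[0]-cx,p[1]-cy).round(1),"rot",np.round(s['tcp_rot'],3),"F",np.round(s['contact_force'],1),"M",np.round(s['wrist_torque'],2),"q",np.round(s['qpos'],2))
rv=(Rc.inv()*R.from_euler('xyz',[np.pi,0,yaw])).as_rotvec().round(3).tolist()
print("rot",rv)
for i in range(1,6):
    a=np.radians(a0-st*i); P=np.array([cx+70*np.cos(a),cy+70*np.sin(a),z])
    print((a0-st*i),(Rc.inv().apply(P-p)/1000).round(4).tolist())
E
python3 turn.py -47 6
```

```text
clock 8.65 pos [ 573.2 -110.5  124.3] theta -46.9 r 70.5 rot [-3.142  0.    -0.811] F [-0.3  0.2  8. ] M [0.39 0.54 0.05] q [-0.19  0.44  1.83  0.    0.87  0.62]
rot [-0.0, 0.0, -0.001]
-53.0 [-0.001, 0.0074, -0.0007]
-59.0 [-0.0022, 0.0146, -0.0007]
-65.0 [-0.0042, 0.0217, -0.0007]
-71.0 [-0.0069, 0.0285, -0.0007]
-77.0 [-0.0103, 0.035, -0.0007]
```

Call:
{"api": "send_rows", "payload": {"plan": [[[-0.001,0.0074,-0.0007],[0,0,0],-1],[[-0.0022,0.0146,-0.0007],[0,0,0],-1],[[-0.0042,0.0217,-0.0007],[0,0,0],-1],[[-0.0069,0.0285,-0.0007],[0,0,0],-1],[[-0.0103,0.035,-0.0007],[0,0,0],-1]]}}

```text
clock: 9.07
eef_pos: [539.9, -127.1, 124.8]
tcp_rot: [-3.141, 0.001, -0.811]
contact_force: [1.6, 6.3, -0.7]
opening: 0.262
```

```bash
python3 turn.py -77 8;python3 - <<'E'
from h import *
t=viewer.grab_frame("top")[:,:,::-1];s=viewer.grab_frame("scene")[:,:,::-1]
cv2.imwrite("pics/w8.png",np.hstack([cv2.resize(s[140:240,150:270],None,fx=3.3,fy=3.3),cv2.resize(t[140:240,300:420],None,fx=3.3,fy=3.3)]))
E
python3 turn.py -77 8
```

```text
clock 9.07 pos [ 539.9 -127.1  124.8] theta -77.6 r 69.7 rot [-3.141e+00  1.000e-03 -8.110e-01] F [ 1.6  6.3 -0.7] M [ 1.19 -0.24 -0.04] q [-0.23  0.4   1.89  0.    0.85  0.58]
rot [-0.001, 0.001, -0.001]
-85.0 [-0.0049, 0.0075, -0.0002]
-93.0 [-0.0115, 0.0147, -0.0002]
-101.0 [-0.019, 0.0209, -0.0002]
-109.0 [-0.0274, 0.026, -0.0002]
-117.0 [-0.0363, 0.0299, -0.0002]
clock 9.17 pos [ 539.2 -127.2  124.8] theta -78.2 r 69.7 rot [ 3.141e+00  2.000e-03 -8.110e-01] F [-1.4  5.3  0. ] M [0.94 0.15 0.07] q [-0.23  0.4   1.89  0.    0.85  0.58]
rot [0.0, 0.002, -0.001]
-85.0 [-0.0045, 0.0069, -0.0002]
-93.0 [-0.0111, 0.0141, -0.0001]
-101.0 [-0.0187, 0.0203, -0.0001]
-109.0 [-0.027, 0.0254, -0.0001]
-117.0 [-0.0359, 0.0293, -0.0001]
```

View pics/w8.png

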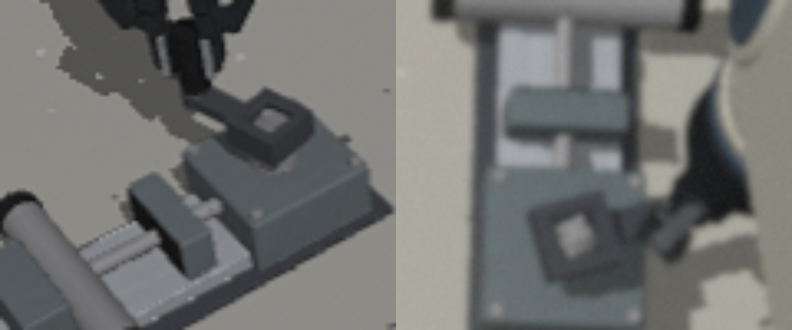

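```bash
python3 turn.py -78 8 525 -58
```

```text
clock 9.17 pos [ 539.2 -127.2  124.8] theta -78.4 r 70.7 rot [ 3.141e+00  2.000e-03 -8.110e-01] F [-1.4  5.3  0. ] M [0.94 0.15 0.07] q [-0.23  0.4   1.89  0.    0.85  0.58]
rot [0.0, 0.002, -0.001]
-86.0 [-0.006, 0.0072, -0.0002]
-94.0 [-0.0127, 0.0143, -0.0001]
-102.0 [-0.0204, 0.0203, -0.0001]
-110.0 [-0.0288, 0.0253, -0.0001]
-118.0 [-0.0378, 0.029, -0.0001]
```

Call:
{"api": "send_rows", "payload": {"plan": [[[-0.006,0.0072,0],[0,0.002,0],-1],[[-0.0127,0.0143,0],[0,0.002,0],-1],[[-0.0204,0.0203,0],[0,0.002,0],-1],[[-0.0288,0.0253,0],[0,0.002,0],-1],[[-0.0378,0.029,0],[0,0.002,0],-1]]}}

```text
clock: 9.58
eef_pos: [491.3, -120.2, 125.0]
tcp_rot: [3.141, -0.001, -0.811]
contact_force: [1.8, -3.1, 0.9]
opening: 0.267
```

```bash
python3 turn.py -118 10 525 -58
```

```text
clock 9.58 pos [ 491.3 -120.2  125. ] theta -118.5 r 70.7 rot [ 3.141e+00 -1.000e-03 -8.110e-01] F [ 1.8 -3.1  0.9] M [-0.41 -0.39 -0.04] q [-0.24  0.34  2.   -0.    0.81  0.57]
rot [0.001, -0.001, -0.001]
-128.0 [-0.0115, 0.002, 0.0]
-138.0 [-0.0237, 0.0027, 0.0]
-148.0 [-0.0358, 0.0013, 0.0]
-158.0 [-0.0475, -0.0021, -0.0]
-168.0 [-0.0585, -0.0076, -0.0]
```

Call:
{"api": "send_rows", "payload": {"plan": [[[-0.0115,0.002,0],[0,0,0],-1],[[-0.0237,0.0027,0],[0,0,0],-1],[[-0.0358,0.0013,0],[0,0,0],-1],[[-0.0475,-0.0021,0],[0,0,0],-1],[[-0.0585,-0.0076,0],[0,0,0],-1]]}}

```text
clock: 10.0
eef_pos: [455.4, -71.3, 125.0]
tcp_rot: [3.14, -0.001, -0.811]
contact_force: [1.4, -2.6, 1.3]
opening: 0.264
```

```bash
python3 turn.py -168 10 525 -58
```

```text
clock 10.0 pos [455.4 -71.3 125. ] theta -169.2 r 70.9 rot [ 3.14e+00 -1.00e-03 -8.11e-01] F [ 1.4 -2.6  1.3] M [-0.46 -0.36 -0.04] q [-0.16  0.28  2.09 -0.    0.77  0.66]
rot [0.001, -0.001, -0.001]
-178.0 [-0.0081, -0.0073, -0.0001]
-188.0 [-0.0165, -0.0161, -0.0001]
-198.0 [-0.0233, -0.0263, -0.0001]
-208.0 [-0.0281, -0.0375, -0.0001]
-218.0 [-0.031, -0.0493, -0.0001]
```

Call:
{"api": "send_rows", "payload": {"plan": [[[-0.0081,-0.0073,0],[0,0,0],-1],[[-0.0165,-0.0161,0],[0,0,0],-1],[[-0.0233,-0.0263,0],[0,0,0],-1],[[-0.0281,-0.0375,0],[0,0,0],-1],[[-0.031,-0.0493,0],[0,0,0],-1]]}}

```text
clock: 10.42
eef_pos: [470.1, -13.6, 124.9]
tcp_rot: [3.14, -0.001, -0.811]
contact_force: [3.9, -6.5, -0.8]
opening: 0.264
```

```bash
python3 turn.py -218 10 525 -58
```

```text
clock 10.42 pos [470.1 -13.6 124.9] theta 141.0 r 70.6 rot [ 3.14e+00 -1.00e-03 -8.11e-01] F [ 3.9 -6.5 -0.8] M [-1.29 -0.79  0.01] q [-0.03  0.29  2.07 -0.    0.78  0.78]
rot [0.001, -0.001, -0.001]
-228.0 [0.0001, -0.0111, -0.0001]
-238.0 [0.0015, -0.0232, -0.0001]
-248.0 [0.0049, -0.0349, -0.0001]
-258.0 [0.0104, -0.0458, -0.0001]
-268.0 [0.0177, -0.0556, -0.0001]
```

```bash
python3 turn.py -218.5 10 525.5 -58.5
```

```text
clock 10.42 pos [470.1 -13.6 124.9] theta 141.0 r 71.3 rot [ 3.14e+00 -1.00e-03 -8.11e-01] F [ 3.9 -6.5 -0.8] M [-1.29 -0.79  0.01] q [-0.03  0.29  2.07 -0.    0.78  0.78]
rot [0.001, -0.001, -0.001]
-228.5 [0.0008, -0.0117, -0.0001]
-238.5 [0.0023, -0.0238, -0.0001]
-248.5 [0.0059, -0.0355, -0.0001]
-258.5 [0.0114, -0.0463, -0.0001]
-268.5 [0.0188, -0.0561, -0.0001]
```

Call:
{"api": "send_rows", "payload": {"plan": [[[0.0008,-0.0117,0],[0,0,0],-1],[[0.0023,-0.0238,0],[0,0,0],-1],[[0.0059,-0.0355,0],[0,0,0],-1],[[0.0114,-0.0463,0],[0,0,0],-1],[[0.0188,-0.0561,0],[0,0,0],-1]]}}

```text
clock: 10.83
eef_pos: [524.2, 12.0, 124.6]
tcp_rot: [3.139, -0.0, -0.81]
contact_force: [-2.4, -5.9, 0.2]
opening: 0.262
```

```bash
python3 turn.py -268.5 10 525.5 -58.5
```

```text
clock 10.83 pos [524.2  12.  124.6] theta 91.1 r 70.5 rot [ 3.139 -0.    -0.81 ] F [-2.4 -5.9  0.2] M [-1.21  0.47  0.03] q [ 0.02  0.36  1.96 -0.    0.82  0.83]
rot [0.002, -0.0, -0.0]
-278.5 [0.009, -0.0076, -0.0004]
-288.5 [0.0192, -0.0142, -0.0004]
-298.5 [0.0305, -0.019, -0.0005]
-308.5 [0.0423, -0.0217, -0.0005]
-318.5 [0.0545, -0.0223, -0.0005]
```

```bash
python3 turn.py -268.5 10 525.5 -59
```

```text
clock 10.83 pos [524.2  12.  124.6] theta 91.1 r 71.0 rot [ 3.139 -0.    -0.81 ] F [-2.4 -5.9  0.2] M [-1.21  0.47  0.03] q [ 0.02  0.36  1.96 -0.    0.82  0.83]
rot [0.002, -0.0, -0.0]
-278.5 [0.0093, -0.0072, -0.0004]
-288.5 [0.0196, -0.0139, -0.0004]
-298.5 [0.0308, -0.0186, -0.0005]
-308.5 [0.0427, -0.0213, -0.0005]
-318.5 [0.0549, -0.022, -0.0005]
```

Call:
{"api": "send_rows", "payload": {"plan": [[[0.0093,-0.0072,-0.0004],[0.002,0,0],-1],[[0.0196,-0.0139,-0.0004],[0.002,0,0],-1],[[0.0308,-0.0186,-0.0004],[0.002,0,0],-1],[[0.0427,-0.0213,-0.0004],[0.002,0,0],-1],[[0.0549,-0.022,-0.0004],[0.002,0,0],-1]]}}

```text
clock: 11.25
eef_pos: [578.2, -13.0, 124.4]
tcp_rot: [3.14, 0.002, -0.81]
contact_force: [-5.9, -1.5, 1.6]
opening: 0.266
```

```bash
python3 turn.py -318.5 10 525.5 -59
```

```text
clock 11.25 pos [578.2 -13.  124.4] theta 41.1 r 69.9 rot [ 3.14e+00  2.00e-03 -8.10e-01] F [-5.9 -1.5  1.6] M [-0.44  1.31 -0.07] q [-0.03  0.44  1.84 -0.    0.87  0.79]
rot [0.002, 0.002, -0.0]
-328.5 [0.0117, 0.0014, -0.0006]
-338.5 [0.0233, 0.005, -0.0006]
-348.5 [0.0342, 0.0105, -0.0006]
-358.5 [0.0439, 0.0179, -0.0006]
-368.5 [0.0522, 0.0268, -0.0006]
```

```bash
python3 turn.py -318.5 10 525 -59
```

```text
clock 11.25 pos [578.2 -13.  124.4] theta 40.9 r 70.3 rot [ 3.14e+00  2.00e-03 -8.10e-01] F [-5.9 -1.5  1.6] M [-0.44  1.31 -0.07] q [-0.03  0.44  1.84 -0.    0.87  0.79]
rot [0.002, 0.002, -0.0]
-328.5 [0.0113, 0.0018, -0.0006]
-338.5 [0.023, 0.0054, -0.0006]
-348.5 [0.0338, 0.0109, -0.0006]
-358.5 [0.0436, 0.0183, -0.0006]
-368.5 [0.0519, 0.0272, -0.0006]
```

Call:
{"api": "send_rows", "payload": {"plan": [[[0.0113,0.0018,-0.0006],[0.002,0.002,0],-1],[[0.023,0.0054,-0.0006],[0.002,0.002,0],-1],[[0.0338,0.0109,-0.0006],[0.002,0.002,0],-1],[[0.0436,0.0183,-0.0006],[0.002,0.002,0],-1],[[0.0519,0.0272,-0.0006],[0.002,0.002,0],-1]]}}

```text
clock: 11.67
eef_pos: [593.7, -70.1, 124.6]
tcp_rot: [3.141, 0.002, -0.811]
contact_force: [-7.7, 3.8, 0.5]
opening: 0.265
```

```bash
python3 turn.py -368.5 10 525 -59
```

```text
clock 11.67 pos [593.7 -70.1 124.6] theta -9.2 r 69.6 rot [ 3.141e+00  2.000e-03 -8.110e-01] F [-7.7  3.8  0.5] M [ 0.82  1.51 -0.01] q [-0.12  0.46  1.79  0.    0.89  0.69]
rot [0.0, 0.002, -0.001]
-378.5 [0.0064, 0.0093, -0.0004]
-388.5 [0.0112, 0.0206, -0.0004]
-398.5 [0.0139, 0.0325, -0.0004]
-408.5 [0.0146, 0.0446, -0.0004]
-418.5 [0.0131, 0.0568, -0.0004]
```

```bash
python3 turn.py -368.8 10 524.3 -58.8
```

```text
clock 11.67 pos [593.7 -70.1 124.6] theta -9.3 r 70.3 rot [ 3.141e+00  2.000e-03 -8.110e-01] F [-7.7  3.8  0.5] M [ 0.82  1.51 -0.01] q [-0.12  0.46  1.79  0.    0.89  0.69]
rot [0.0, 0.002, -0.001]
-378.8 [0.006, 0.01, -0.0004]
-388.8 [0.0107, 0.0213, -0.0004]
-398.8 [0.0133, 0.0332, -0.0004]
-408.8 [0.0139, 0.0454, -0.0004]
-418.8 [0.0124, 0.0575, -0.0004]
```

Call:
{"api": "send_rows", "payload": {"plan": [[[0.006,0.01,-0.0004],[0,0.002,0],-1],[[0.0107,0.0213,-0.0004],[0,0.002,0],-1],[[0.0133,0.0332,-0.0004],[0,0.002,0],-1],[[0.0139,0.0454,-0.0004],[0,0.002,0],-1],[[0.0124,0.0575,-0.0004],[0,0.002,0],-1]]}}

```text
clock: 12.08
eef_pos: [560.5, -119.0, 124.8]
tcp_rot: [-3.14, 0.001, -0.813]
contact_force: [-1.7, 9.4, -0.8]
opening: 0.263
```

```bash
python3 turn.py -418.8 10 524.3 -58.5
python3 - <<'E'
from h import *
t=viewer.grab_frame("top")[:,:,::-1];s=viewer.grab_frame("scene")[:,:,::-1]
cv2.imwrite("pics/top9.png",t)
cv2.imwrite("pics/w9.png",np.hstack([cv2.resize(s[140:240,150:270],None,fx=3.3,fy=3.3),cv2.resize(t[110:230,300:420],(396,330))]))
E
```

```text
clock 12.08 pos [ 560.5 -119.   124.8] theta -59.1 r 70.5 rot [-3.14e+00  1.00e-03 -8.13e-01] F [-1.7  9.4 -0.8] M [ 1.8   0.49 -0.09] q [-0.21  0.43  1.85  0.    0.86  0.6 ]
rot [-0.001, 0.001, -0.003]
-428.8 [-0.004, 0.0112, -0.0002]
-438.8 [-0.0096, 0.022, -0.0002]
-448.8 [-0.017, 0.0317, -0.0002]
-458.8 [-0.0259, 0.04, -0.0003]
-468.8 [-0.0362, 0.0466, -0.0002]
```

View pics/w9.png

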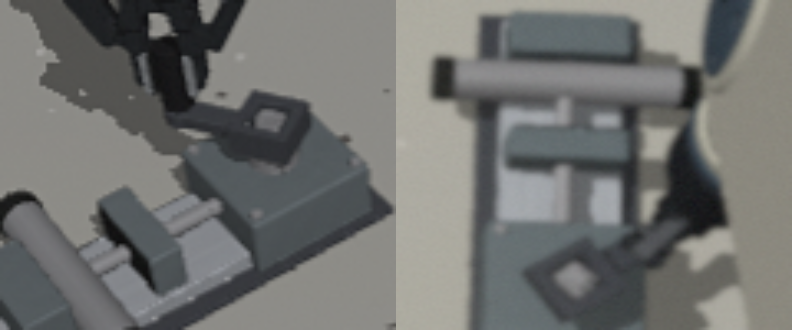

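```bash
python3 turn.py -419 10 524.6 -57.8
```

```text
clock 12.18 pos [ 559.4 -119.5  124.8] theta -60.6 r 70.8 rot [-3.141e+00  2.000e-03 -8.130e-01] F [-2.6  5.1 -0.6] M [1.03 0.58 0.03] q [-0.21  0.43  1.85  0.    0.86  0.6 ]
rot [-0.0, 0.002, -0.003]
-429.0 [-0.004, 0.0096, -0.0002]
-439.0 [-0.0096, 0.0204, -0.0002]
-449.0 [-0.0171, 0.0301, -0.0002]
-459.0 [-0.026, 0.0384, -0.0002]
-469.0 [-0.0363, 0.045, -0.0002]
```

Call:
{"api": "send_rows", "payload": {"plan": [[[-0.004,0.0096,0],[0,0.002,0],-1],[[-0.0096,0.0204,0],[0,0.002,0],-1],[[-0.0171,0.0301,0],[0,0.002,0],-1],[[-0.026,0.0384,0],[0,0.002,0],-1],[[-0.0363,0.045,0],[0,0.002,0],-1]]}}

```text
clock: 12.6
eef_pos: [502.1, -125.0, 125.2]
tcp_rot: [-3.14, -0.003, -0.814]
contact_force: [3.3, 1.8, -3.6]
opening: 0.263
```

```bash
python3 turn.py -469 10 525 -58
```

```text
clock 12.6 pos [ 502.1 -125.   125.2] theta -108.9 r 70.9 rot [-3.14e+00 -3.00e-03 -8.14e-01] F [ 3.3  1.8 -3.6] M [ 0.31 -0.64 -0.01] q [-0.25  0.35  1.97 -0.    0.81  0.57]
rot [-0.002, -0.003, -0.004]
-479.0 [-0.0118, 0.004, 0.0001]
-489.0 [-0.0237, 0.0067, 0.0001]
-499.0 [-0.0359, 0.0072, 0.0001]
-509.0 [-0.048, 0.0057, 0.0]
-519.0 [-0.0596, 0.002, -0.0]
```

Call:
{"api": "send_rows", "payload": {"plan": [[[-0.0118,0.004,0.0004],[0,0,0],-1],[[-0.0237,0.0067,0.0004],[-0.002,-0.003,0],-1],[[-0.0359,0.0072,0.0004],[-0.002,-0.003,0],-1],[[-0.048,0.0057,0.0004],[-0.002,-0.003,0],-1],[[-0.0596,0.002,0.0004],[-0.002,-0.003,0],-1]]}}

```text
clock: 13.02
eef_pos: [458.5, -82.6, 124.8]
tcp_rot: [3.141, -0.0, -0.814]
contact_force: [-0.9, -2.7, 2.8]
opening: 0.268
```

```bash
python3 turn.py -519 10 525 -58
```

```text
clock 13.02 pos [458.5 -82.6 124.8] theta -159.7 r 70.9 rot [ 3.141 -0.    -0.814] F [-0.9 -2.7  2.8] M [-0.51 -0.14  0.  ] q [-0.18  0.29  2.08 -0.    0.78  0.63]
rot [0.001, -0.0, -0.004]
-529.0 [-0.0097, -0.0061, -0.0003]
-539.0 [-0.0194, -0.0135, -0.0003]
-549.0 [-0.0277, -0.0225, -0.0003]
-559.0 [-0.0343, -0.0328, -0.0003]
-569.0 [-0.039, -0.044, -0.0003]
```

Call:
{"api": "send_rows", "payload": {"plan": [[[-0.0097,-0.0061,0],[0,0,0],-1],[[-0.0194,-0.0135,0],[0,0,0],-1],[[-0.0277,-0.0225,0],[0,0,0],-1],[[-0.0343,-0.0328,0],[0,0,0],-1],[[-0.039,-0.044,0],[0,0,0],-1]]}}

```text
clock: 13.43
eef_pos: [463.9, -22.6, 124.9]
tcp_rot: [3.141, -0.001, -0.813]
contact_force: [2.6, -5.2, -0.0]
opening: 0.264
```

```bash
python3 turn.py -569 10 525.2 -58.5
```

```text
clock 13.43 pos [463.9 -22.6 124.9] theta 149.6 r 71.1 rot [ 3.141e+00 -1.000e-03 -8.130e-01] F [ 2.6 -5.2 -0. ] M [-0.98 -0.57  0.01] q [-0.05  0.28  2.08 -0.    0.78  0.76]
rot [0.0, -0.001, -0.003]
-579.0 [-0.0012, -0.0106, -0.0001]
-589.0 [-0.0017, -0.0228, -0.0001]
-599.0 [-0.0001, -0.0349, -0.0001]
-609.0 [0.0035, -0.0466, -0.0001]
-619.0 [0.0091, -0.0574, -0.0001]
```

Call:
{"api": "send_rows", "payload": {"plan": [[[-0.0012,-0.0106,0],[0,0,0],-1],[[-0.0017,-0.0228,0],[0,0,0],-1],[[-0.0001,-0.0349,0],[0,0,0],-1],[[0.0035,-0.0466,0],[0,0,0],-1],[[0.0091,-0.0574,0],[0,0,0],-1]]}}

```text
clock: 13.85
eef_pos: [512.6, 11.0, 124.7]
tcp_rot: [3.14, 0.0, -0.813]
contact_force: [-2.2, -5.4, 1.0]
opening: 0.269
```

```bash
python3 turn.py -619 10 525.5 -59
```

```text
clock 13.85 pos [512.6  11.  124.7] theta 100.4 r 71.1 rot [ 3.14   0.    -0.813] F [-2.2 -5.4  1. ] M [-1.23  0.27  0.05] q [ 0.02  0.35  1.98 -0.    0.81  0.83]
rot [0.001, 0.0, -0.003]
-629.0 [0.008, -0.0085, -0.0003]
-639.0 [0.017, -0.0167, -0.0004]
-649.0 [0.0273, -0.0233, -0.0004]
-659.0 [0.0385, -0.028, -0.0004]
-669.0 [0.0504, -0.0306, -0.0004]
```

Call:
{"api": "send_rows", "payload": {"plan": [[[0.008,-0.0085,-0.0003],[0,0,0],-1],[[0.017,-0.0167,-0.0003],[0,0,0],-1],[[0.0273,-0.0233,-0.0003],[0,0,0],-1],[[0.0385,-0.028,-0.0003],[0,0,0],-1],[[0.0504,-0.0306,-0.0003],[0,0,0],-1]]}}

```text
clock: 14.27
eef_pos: [570.0, -4.8, 124.5]
tcp_rot: [3.139, 0.002, -0.813]
contact_force: [-5.2, -2.5, 1.7]
opening: 0.267
```

```bash
python3 turn.py -669 10 524.8 -59
```

```text
clock 14.27 pos [570.   -4.8 124.5] theta 50.2 r 70.6 rot [ 3.139e+00  2.000e-03 -8.130e-01] F [-5.2 -2.5  1.7] M [-0.52  1.09 -0.03] q [-0.01  0.42  1.86 -0.    0.86  0.8 ]
rot [0.002, 0.002, -0.003]
-679.0 [0.0113, 0.0002, -0.0006]
-689.0 [0.0234, 0.0017, -0.0006]
-699.0 [0.035, 0.0054, -0.0006]
-709.0 [0.0459, 0.011, -0.0006]
-719.0 [0.0555, 0.0184, -0.0006]
```

Call:
{"api": "send_rows", "payload": {"plan": [[[0.0113,0.0002,-0.0004],[0.002,0.002,0],-1],[[0.0234,0.0017,-0.0004],[0.002,0.002,0],-1],[[0.035,0.0054,-0.0004],[0.002,0.002,0],-1],[[0.0459,0.011,-0.0004],[0.002,0.002,0],-1],[[0.0555,0.0184,-0.0004],[0.002,0.002,0],-1]]}}

```text
clock: 14.68
eef_pos: [594.7, -58.8, 124.6]
tcp_rot: [3.141, 0.001, -0.813]
contact_force: [-6.4, 2.2, 1.3]
opening: 0.26
```

```bash
python3 turn.py -719 7 524.3 -58.7
python3 - <<'E'
from h import *
t=viewer.grab_frame("top")[:,:,::-1];s=viewer.grab_frame("scene")[:,:,::-1]
cv2.imwrite("pics/top10.png",t)
cv2.imwrite("pics/w10.png",np.hstack([cv2.resize(s[140:240,150:270],None,fx=3.3,fy=3.3),cv2.resize(t[110:230,300:420],(396,330))]))
E
```

```text
clock 14.68 pos [594.7 -58.8 124.6] theta -0.1 r 70.4 rot [ 3.141e+00  1.000e-03 -8.130e-01] F [-6.4  2.2  1.3] M [ 0.57  1.39 -0.  ] q [-0.1   0.46  1.8   0.    0.89  0.71]
rot [0.001, 0.001, -0.003]
-726.0 [0.0047, 0.0055, -0.0004]
-733.0 [0.0099, 0.0123, -0.0004]
-740.0 [0.0142, 0.0197, -0.0004]
-747.0 [0.0175, 0.0276, -0.0004]
-754.0 [0.0199, 0.0358, -0.0004]
```

View pics/w10.png

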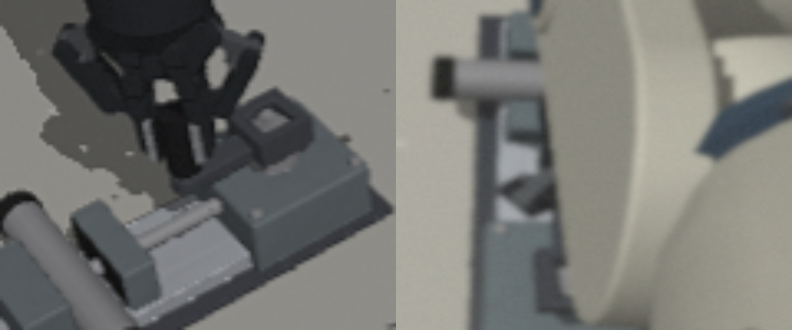

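Call:
{"api": "send_rows", "payload": {"plan": [[[0.0047,0.0055,-0.0003],[0,0,0],-1],[[0.0099,0.0123,-0.0003],[0,0,0],-1],[[0.0142,0.0197,-0.0003],[0,0,0],-1],[[0.0175,0.0276,-0.0003],[0,0,0],-1],[[0.0199,0.0358,-0.0003],[0,0,0],-1]]}}

```text
clock: 15.2
eef_pos: [581.6, -99.3, 124.8]
tcp_rot: [3.141, 0.001, -0.815]
contact_force: [-4.3, 6.6, -0.1]
opening: 0.267
```

```bash
python3 turn.py -754 7 524.3 -58.3
```

```text
clock 15.2 pos [581.6 -99.3 124.8] theta -35.6 r 70.5 rot [ 3.141e+00  1.000e-03 -8.150e-01] F [-4.3  6.6 -0.1] M [ 1.24  0.82 -0.01] q [-0.17  0.45  1.81  0.    0.88  0.64]
rot [0.001, 0.001, -0.005]
-761.0 [0.0005, 0.0066, -0.0002]
-768.0 [0.0008, 0.0152, -0.0002]
-775.0 [0.0001, 0.0237, -0.0002]
-782.0 [-0.0016, 0.0321, -0.0002]
-789.0 [-0.0044, 0.0402, -0.0002]
```

Call:
{"api": "send_rows", "payload": {"plan": [[[0.0005,0.0066,0],[0,0,0],-1],[[0.0008,0.0152,0],[0,0,0],-1],[[0.0001,0.0237,0],[0,0,0],-1],[[-0.0016,0.0321,0],[0,0,0],-1],[[-0.0044,0.0402,0],[0,0,0],-1]]}}

```text
clock: 15.62
eef_pos: [549.2, -124.2, 125.0]
tcp_rot: [-3.141, 0.0, -0.815]
contact_force: [0.7, 6.3, -2.0]
opening: 0.266
```

```bash
python3 turn.py -789 5 524.6 -58
python3 - <<'E'
from h import *
t=viewer.grab_frame("top")[:,:,::-1];s=viewer.grab_frame("scene")[:,:,::-1]
cv2.imwrite("pics/top11.png",t)
cv2.imwrite("pics/w11.png",np.hstack([cv2.resize(s[140:240,150:270],None,fx=3.3,fy=3.3),cv2.resize(t[110:230,300:420],(396,330))]))
E
```

```text
clock 15.62 pos [ 549.2 -124.2  125. ] theta -69.6 r 70.6 rot [-3.141  0.    -0.815] F [ 0.7  6.3 -2. ] M [ 1.05 -0.14  0.01] q [-0.23  0.41  1.87  0.    0.86  0.59]
rot [-0.0, 0.0, -0.005]
-794.0 [-0.0028, 0.0046, -0.0]
-799.0 [-0.0059, 0.0099, -0.0]
-804.0 [-0.0094, 0.0149, -0.0]
-809.0 [-0.0133, 0.0196, -0.0001]
-814.0 [-0.0176, 0.0239, -0.0001]
```

View pics/w11.png

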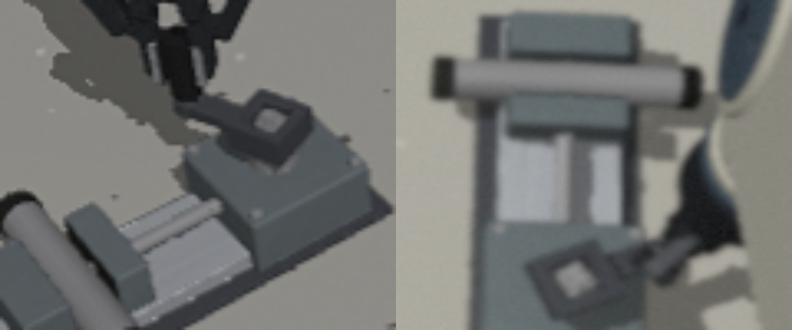

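Call:
{"api": "send_rows", "payload": {"plan": [[[-0.0028,0.0046,0],[0,0,0],-1],[[-0.0059,0.0099,0],[0,0,0],-1],[[-0.0094,0.0149,0],[0,0,0],-1],[[-0.0133,0.0196,0],[0,0,0],-1],[[-0.0176,0.0239,0],[0,0,0],-1]]}}

```text
clock: 16.13
eef_pos: [527.4, -128.4, 127.2]
tcp_rot: [-3.13, -0.014, -0.816]
contact_force: [30.4, 8.5, -15.5]
opening: 0.265
```

```bash
python3 turn.py -814 5 525 -58
```

```text
clock 16.13 pos [ 527.4 -128.4  127.2] theta -88.1 r 70.5 rot [-3.13  -0.014 -0.816] F [ 30.4   8.5 -15.5] M [ 0.83 -5.75 -0.03] q [-0.24  0.38  1.93  0.    0.82  0.57]
rot [-0.011, -0.014, -0.006]
-819.0 [-0.0101, 0.0089, 0.0019]
-824.0 [-0.0151, 0.0124, 0.0018]
-829.0 [-0.0204, 0.0155, 0.0017]
-834.0 [-0.0259, 0.0181, 0.0016]
-839.0 [-0.0316, 0.0202, 0.0015]
```

```bash
python3 turn.py -801 5 525 -58 | head -4
python3 - <<'E'
from h import *
t=viewer.grab_frame("top")[:,:,::-1];s=viewer.grab_frame("scene")[:,:,::-1]
cv2.imwrite("pics/top12.png",t);cv2.imwrite("pics/scene12.png",s)
cv2.imwrite("pics/w12.png",np.hstack([cv2.resize(s[140:240,150:270],None,fx=3.3,fy=3.3),cv2.resize(t[110:230,300:420],(396,330))]))
E
```

```text
clock 16.13 pos [ 527.4 -128.4  127.2] theta -88.1 r 70.5 rot [-3.13  -0.014 -0.816] F [ 30.4   8.5 -15.5] M [ 0.83 -5.75 -0.03] q [-0.24  0.38  1.93  0.    0.82  0.57]
rot [-0.011, -0.014, -0.006]
-806.0 [0.0012, -0.0022, 0.0022]
-811.0 [-0.0028, 0.0024, 0.0021]
```

View pics/w12.png

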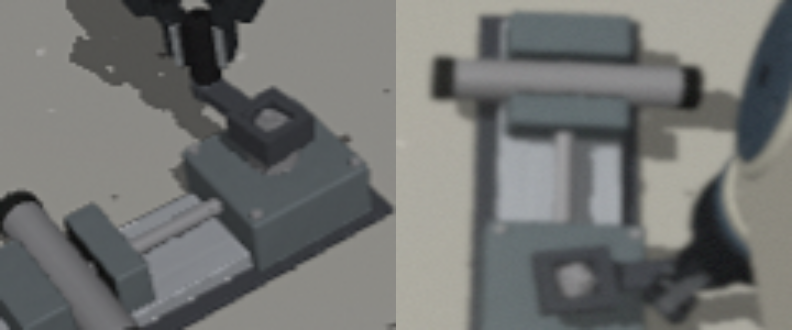

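Call:
{"api": "send_rows", "payload": {"plan": [[[0.0002,-0.0003,0.001],[-0.005,-0.007,0],-1],[[0.0004,-0.0007,0.002],[-0.011,-0.014,0],-1],[[0.0004,-0.0007,0.0025],[-0.011,-0.014,0],-1],[[0.0004,-0.0007,0.0025],[-0.011,-0.014,0],-1],[[0.0004,-0.0007,0.0025],[-0.011,-0.014,0],-1]]}}

```text
clock: 16.65
eef_pos: [530.3, -128.4, 126.0]
tcp_rot: [-3.138, -0.004, -0.815]
contact_force: [7.8, 6.1, 0.9]
opening: 0.264
```

```bash
python3 turn.py -801 5 525 -58 | head -4
python3 - <<'E'
from h import *
t=viewer.grab_frame("top")[:,:,::-1];s=viewer.grab_frame("scene")[:,:,::-1]
cv2.imwrite("pics/top13.png",t);cv2.imwrite("pics/scene13.png",s)
zoom(s,145,180,80,65,9,"pics/s13z.png"); zoom(t,315,120,70,60,10,"pics/t13z.png")
def crop(f): return cv2.resize(cv2.imread(f)[120:180,320:380],(390,390),interpolation=cv2.INTER_CUBIC)
cv2.imwrite("pics/cmp.png",np.hstack([crop("pics/top11.png"),crop("pics/top13.png")]))
E
```

```text
clock 16.65 pos [ 530.3 -128.4  126. ] theta -85.7 r 70.6 rot [-3.138 -0.004 -0.815] F [7.8 6.1 0.9] M [ 0.83 -1.51 -0.  ] q [-0.24  0.39  1.91  0.    0.84  0.57]
rot [-0.003, -0.004, -0.005]
-806.0 [-0.0007, -0.0001, 0.0009]
-811.0 [-0.0048, 0.0044, 0.0009]
```

View pics/s13z.png

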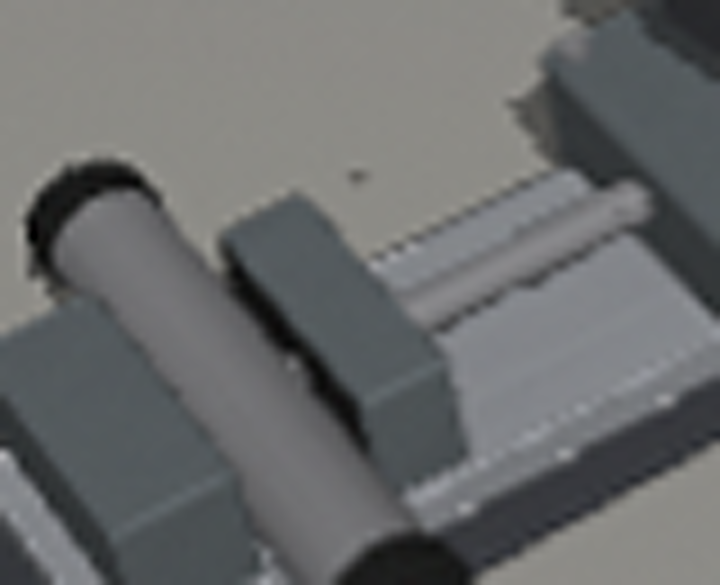

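View pics/cmp.png

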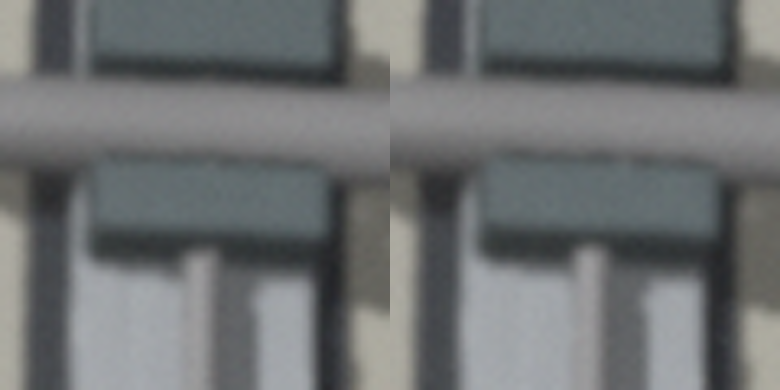

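```bash
python3 go.py 532 -127.3 124.4 -0.81
```

```text
clock 16.75 pos [ 530.3 -128.4  125.9] rot [-3.138 -0.004 -0.815] F [ 7.1  5.7 -0.4] M [ 0.83 -1.6  -0.03] open 0.265 q [-0.24  0.39  1.91  0.    0.84  0.57]
[0.0004, -0.002, 0.0016] [-0.003, -0.004, -0.005]
```

Call:
{"api": "send_rows", "payload": {"plan": [[[0.0002,-0.001,0.0008],[-0.003,-0.004,-0.005],-1],[[0.0004,-0.002,0.0016],[-0.003,-0.004,-0.005],-1],[[0.0004,-0.002,0.0016],[-0.003,-0.004,-0.005],-1],[[0.0004,-0.002,0.0016],[-0.003,-0.004,-0.005],-1],[[0.0004,-0.002,0.0016],[-0.003,-0.004,-0.005],-1]]}}

```text
clock: 17.17
eef_pos: [533.1, -128.0, 125.3]
tcp_rot: [-3.14, -0.003, -0.81]
contact_force: [1.2, -0.2, 6.2]
opening: 0.269
```

```bash
python3 go.py 532 -127.3 124.4 -0.81
python3 - <<'E'
from h import *
t=viewer.grab_frame("top")[:,:,::-1];s=viewer.grab_frame("scene")[:,:,::-1]
cv2.imwrite("pics/top14.png",t);cv2.imwrite("pics/scene14.png",s)
zoom(s,190,140,75,65,10,"pics/s14z.png"); zoom(t,330,150,80,75,9,"pics/t14z.png")
# jaw shift between frames
def patch(f): return cv2.imread(f)[132:185,330:376].astype(np.float32).mean(2)
for a,b in(("top11","top12"),("top11","top13"),("top13","top14")):
    print(a,b,cv2.phaseCorrelate(cv2.imread(f"pics/{a}.png")[150:175,333:370].mean(2),cv2.imread(f"pics/{b}.png")[150:175,333:370].mean(2)))
E
```

```text
clock 17.17 pos [ 533.1 -128.   125.3] rot [-3.14e+00 -3.00e-03 -8.10e-01] F [ 1.2 -0.2  6.2] M [ 0.37 -0.04  0.06] open 0.269 q [-0.24  0.39  1.91 -0.    0.84  0.57]
[-0.0012, 0.0003, 0.0009] [-0.001, -0.003, 0.0]
top11 top12 ((0.18817145049711215, 0.17576297095991222), 0.9218139825515991)
top11 top13 ((0.15535787116506583, 0.20848027967474714), 0.9054724210137057)
top13 top14 ((0.11462056833850198, 0.4266889195441088), 0.9827066289665981)
```

View pics/s14z.png

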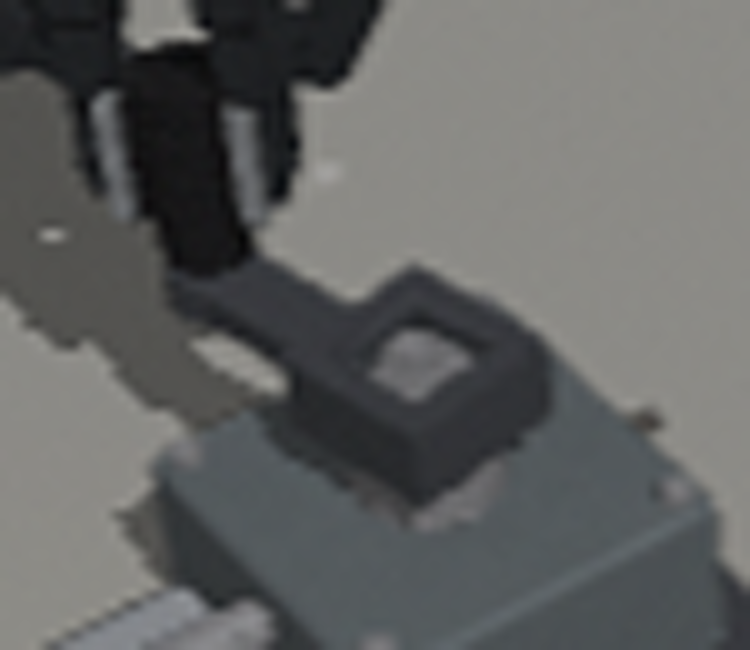

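View pics/t14z.png

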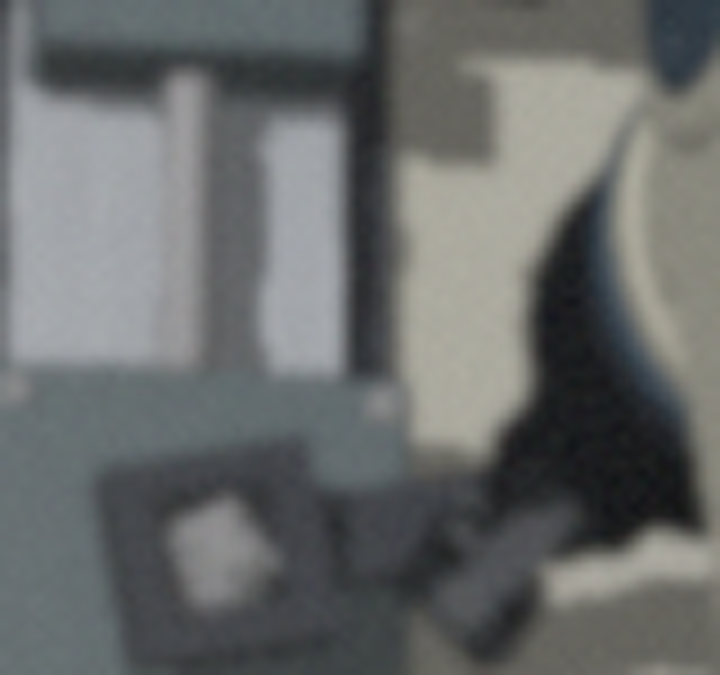

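```bash
python3 turn.py -801.5 1.2 525.3 -58.2
```

```text
clock 17.27 pos [ 533.1 -128.   125.3] theta -83.6 r 70.2 rot [-3.14e+00 -3.00e-03 -8.10e-01] F [1.1 1.4 6.4] M [ 0.36 -0.05 -0.03] q [-0.24  0.39  1.91 -0.    0.84  0.57]
rot [-0.001, -0.003, 0.0]
-802.7 [0.0005, -0.001, 0.0003]
-803.9 [-0.0004, 0.0002, 0.0003]
-805.1 [-0.0013, 0.0013, 0.0003]
-806.3 [-0.0022, 0.0025, 0.0003]
-807.5 [-0.0032, 0.0036, 0.0003]
```

Call:
{"api": "send_rows", "payload": {"plan": [[[-0.0004,0.0002,0],[0,0,0],-1],[[-0.0013,0.0013,0],[0,0,0],-1],[[-0.0022,0.0025,0],[0,0,0],-1],[[-0.0032,0.0036,0],[0,0,0],-1],[[-0.0032,0.0036,0],[0,0,0],-1]]}}

```text
clock: 17.68
eef_pos: [530.7, -128.2, 126.0]
tcp_rot: [-3.137, -0.007, -0.81]
contact_force: [8.6, 5.3, -1.5]
opening: 0.263
```

```bash
python3 turn.py -807 1.2 525.3 -58.2;python3 - <<'E'
from h import *
t=viewer.grab_frame("top")[:,:,::-1];cv2.imwrite("pics/top15.png",t)
for a,b in(("top11","top15"),("top13","top15"),("top14","top15"),("top12","top15")):
    print(a,b,cv2.phaseCorrelate(cv2.imread(f"pics/{a}.png")[150:175,333:370].mean(2),cv2.imread(f"pics/{b}.png")[150:175,333:370].mean(2)))
    A=cv2.imread(f"pics/{a}.png")[:,333:352].mean(2).mean(1);print(A[150:172].round(0))
E
```

```text
clock 17.68 pos [ 530.7 -128.2  126. ] theta -85.6 r 70.2 rot [-3.137 -0.007 -0.81 ] F [ 8.6  5.3 -1.5] M [ 0.76 -1.61  0.03] q [-0.24  0.39  1.91  0.    0.83  0.57]
rot [-0.005, -0.007, -0.0]
-808.2 [-0.0023, 0.0023, 0.001]
-809.4 [-0.0032, 0.0034, 0.001]
-810.6 [-0.0043, 0.0044, 0.001]
-811.8 [-0.0053, 0.0055, 0.001]
-813.0 [-0.0063, 0.0065, 0.001]
top11 top15 ((0.21103385290451016, 0.21536345261639056), 0.9349289373945163)
[106. 107. 107. 105.  95.  80.  66.  62.  67.  82. 104. 124. 143. 155.
 161. 162. 162. 162. 162. 162. 163. 163.]
top13 top15 ((0.011480571272858953, 0.5517504614568782), 0.9907944948526681)
[107. 107. 107. 103.  93.  78.  65.  65.  73.  88. 109. 130. 147. 158.
 162. 162. 162. 163. 162. 162. 163. 163.]
top14 top15 ((-0.043688617084910675, 0.6043817927847304), 1.0172218817442757)
[107. 107. 107. 103.  93.  77.  65.  65.  73.  89. 109. 130. 147. 158.
 161. 162. 163. 162. 162. 163. 162. 163.]
top12 top15 ((-0.02949900558070695, 0.5016064642532925), 1.0152149304076834)
[107. 107. 107. 103.  92.  78.  65.  65.  73.  89. 109. 130. 148. 158.
 161. 162. 163. 163. 162. 162. 162. 163.]
```

```bash
python3 go.py 533.5 -127.4 125.2 -0.81
```

```text
clock 17.73 pos [ 530.7 -128.2  126. ] rot [-3.137 -0.007 -0.81 ] F [ 8.7  5.  -1.4] M [ 0.78 -1.56  0.04] open 0.265 q [-0.24  0.39  1.91  0.    0.83  0.57]
[0.0013, -0.0026, 0.0008] [-0.005, -0.007, -0.0]
```

Call:
{"api": "send_rows", "payload": {"plan": [[[0.0007,-0.0013,0.0004],[-0.003,-0.004,0],-1],[[0.0013,-0.0026,0.0008],[-0.005,-0.007,0],-1],[[0.0013,-0.0026,0.001],[-0.005,-0.007,0],-1],[[0.0013,-0.0026,0.0012],[-0.005,-0.007,0],-1],[[0.0013,-0.0026,0.0012],[-0.005,-0.007,0],-1]]}}

```text
clock: 18.15
eef_pos: [534.0, -127.9, 125.3]
tcp_rot: [3.141, -0.001, -0.81]
contact_force: [1.1, -0.7, 7.0]
opening: 0.261
```

```bash
python3 go.py 533 -127.7 124.8 -0.81
```

```text
clock 18.15 pos [ 534.  -127.9  125.3] rot [ 3.141e+00 -1.000e-03 -8.100e-01] F [ 1.1 -0.7  7. ] M [ 0.23 -0.03  0.05] open 0.261 q [-0.24  0.39  1.9  -0.    0.84  0.57]
[-0.0009, 0.0006, 0.0005] [0.0, -0.001, 0.0]
```

Call:
{"api": "send_rows", "payload": {"plan": [[[0,0,0],[0,0,0],-0.3],[[0,0,0],[0,0,0],-0.1],[[0,0,0],[0,0,0],0.1],[[0,0,0],[0,0,0],0.2],[[0,0,0],[0,0,0],0.2]]}}

```text
clock: 18.57
eef_pos: [533.7, -127.9, 125.1]
tcp_rot: [3.141, -0.001, -0.81]
contact_force: [-0.5, 0.2, 0.1]
opening: 0.603
```

```bash
python3 go.py 533 -127.7 225 -0.81
python3 - <<'E'
from h import *
t=viewer.grab_frame("top")[:,:,::-1];s=viewer.grab_frame("scene")[:,:,::-1]
cv2.imwrite("pics/w16.png",np.hstack([cv2.resize(s[130:230,160:280],None,fx=3.3,fy=3.3),cv2.resize(t[130:250,300:420],(396,330))]))
E
```

```text
clock 18.57 pos [ 533.7 -127.9  125.1] rot [ 3.141e+00 -1.000e-03 -8.100e-01] F [-0.5  0.2  0.1] M [ 0.    0.01 -0.05] open 0.603 q [-0.24  0.4   1.9  -0.    0.84  0.57]
[-0.0006, 0.0004, -0.0999] [0.001, -0.001, 0.0]
```

View pics/w16.png

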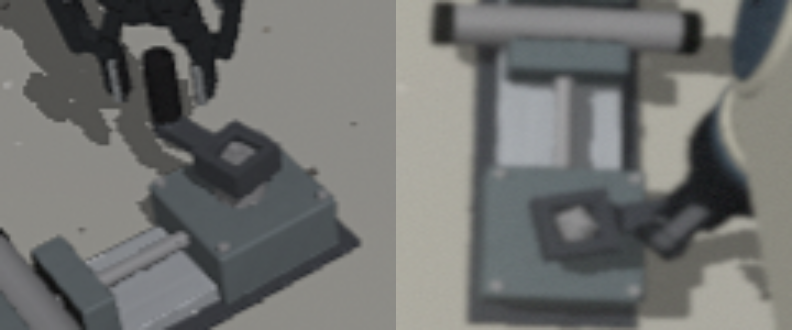

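Call:
{"api": "send_rows", "payload": {"plan": [[[0,0,-0.01],[0,0,0],0.2],[[0,0,-0.03],[0,0,0],0.2],[[0,0,-0.06],[0,0,0],0.2],[[0,0,-0.09],[0,0,0],0.2],[[0,0,-0.12],[0,0,0],0.2]]}}

```text
clock: 19.08
eef_pos: [533.5, -127.7, 247.1]
tcp_rot: [3.141, -0.001, -0.81]
contact_force: [1.1, -0.2, 0.1]
opening: 0.601
```

```bash
python3 go.py 480 -350 250 -0.81
```

```text
clock 19.08 pos [ 533.5 -127.7  247.1] rot [ 3.141e+00 -1.000e-03 -8.100e-01] F [ 1.1 -0.2  0.1] M [-0.05  0.05 -0.02] open 0.601 q [-0.24  0.24  1.8  -0.    1.1   0.57]
[0.1241, 0.192, -0.0027] [0.001, -0.001, 0.0]
```

Call:
{"api": "send_rows", "payload": {"plan": [[[0.018,0.028,0],[0,0,0],0.2],[[0.04,0.062,0],[0,0,0],0.2],[[0.062,0.096,0],[0,0,0],0.2],[[0.083,0.128,0],[0,0,0],0.2],[[0.095,0.146,0],[0,0,0],0.2]]}}

```text
clock: 19.5
eef_pos: [492.3, -300.5, 248.4]
tcp_rot: [3.14, -0.002, -0.811]
contact_force: [0.5, 0.8, 0.0]
opening: 0.598
```

Run:
```python
from h import *
t=viewer.grab_frame("top")[:,:,::-1];s=viewer.grab_frame("scene")[:,:,::-1]
cv2.imwrite("pics/top17.png",t);cv2.imwrite("pics/scene17.png",s)
zoom(s,150,130,115,100,6,"pics/s17z.png"); zoom(t,310,100,90,140,4,"pics/t17z.png")
A=t[:,333:352].mean(2).mean(1);print(A[150:172].round(0)); print(status.sense()['clock'])
```

```text
[103. 104. 103. 100.  90.  75.  63.  62.  71.  86. 106. 126. 142. 152.
 156. 157. 157. 157. 157. 158. 158. 158.]
19.6
```

View pics/s17z.png

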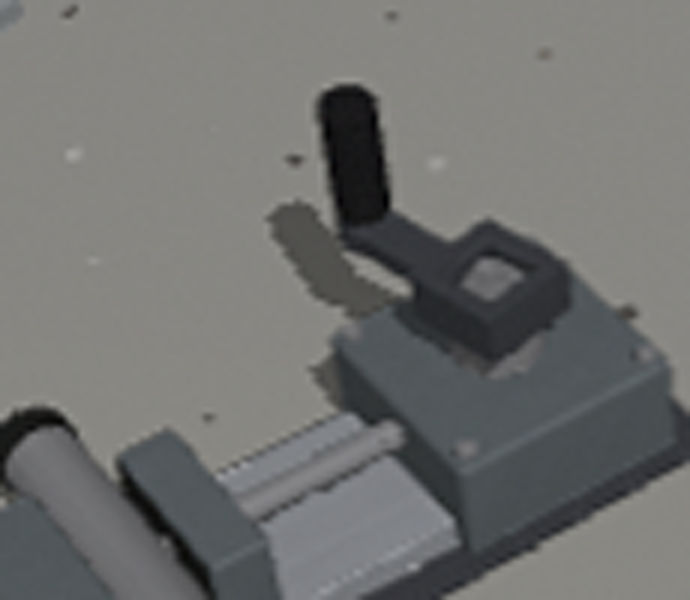

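View pics/top17.png

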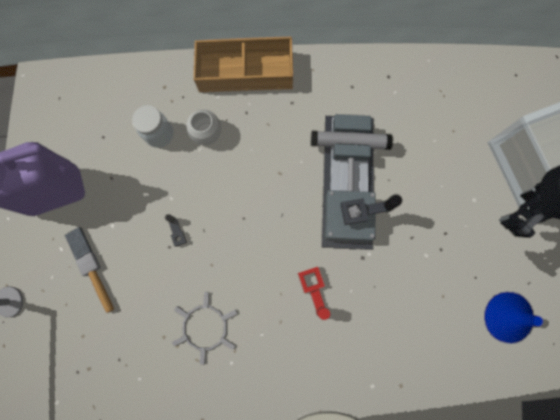

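```bash
cat > ov.py <<'E'
from h import *
def model():
    P=[]
    for z in(0,22):
        for h in(22,12):
            q=np.array([[h,h],[-h,h],[-h,-h],[h,-h]],float)
            for i in range(4):
                for u in np.linspace(0,1,14): v=q[i]*(1-u)+q[(i+1)%4]*u; P.append([*v,z])
    for z in(16,68):
        for k in np.linspace(0,6.28,40): P.append([70+12*np.cos(k),12*np.sin(k),z])
    return np.array(P)
def W(x,y,z,yaw,tilt=0):
    # tilt: handle-down rotation (deg) about hub centre underside
    M=R.from_euler('ZY',[yaw,tilt],degrees=True).as_matrix(); return model()@M.T+[x,y,z]
s=cv2.imread("pics/scene17.png");t=cv2.imread("pics/top17.png")
import sys
for n,im,c,b in(("scene",s,(523.5,-58),(190,135,65,65)),("top",t,(523.6,-60.4),(333,185,75,50))):
  x,y,w,h=b;o=[]
  for tilt in (0,3):
    zoom(im,x,y,w,h,6,"pics/tmp.png",[]); a=cv2.imread("pics/tmp.png")
    a=cv2.convertScaleAbs(a,alpha=1.4)
    for p in proj(n,W(c[0],c[1],73,float(sys.argv[1]),tilt)):
        q=((p-[x,y]+.5)*6-.5).astype(int)
        if 0<=q[0]<w*6 and 0<=q[1]<h*6: a[q[1],q[0]]=(0,255,0)
    o.append(a)
  cv2.imwrite(f"pics/ovc_{n}.png",np.hstack(o) if n=="scene" else np.vstack(o))
E
python3 ov.py -83
```

```text
(no output)
```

View pics/ovc_scene.png

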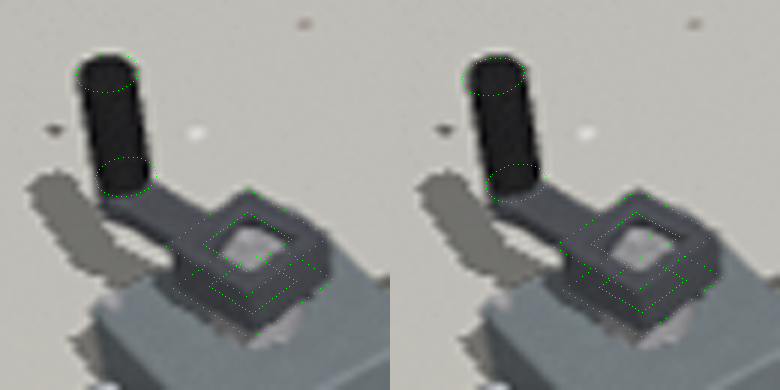

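View pics/ovc_top.png

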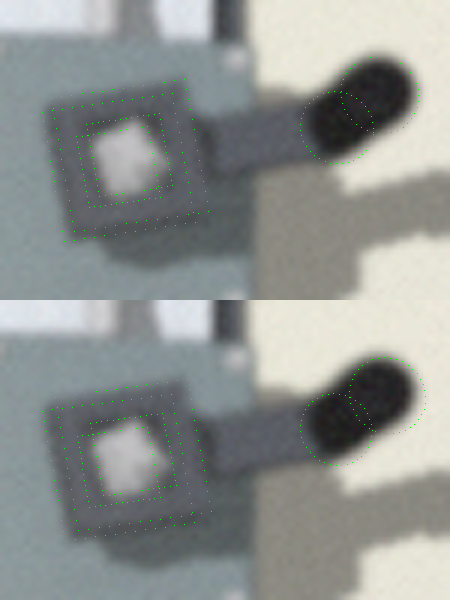

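Call:
{"api": "send_rows", "payload": {"plan": [[[0,0,0],[0,0,0],0.2],[[0,0,0],[0,0,0],0.2],[[0,0,0],[0,0,0],0.2],[[0,0,0],[0,0,0],0.2],[[0,0,0],[0,0,0],0.2]]}}

```text
clock: 20.02
eef_pos: [492.7, -299.4, 248.1]
tcp_rot: [3.141, -0.002, -0.812]
contact_force: [-0.5, -0.5, -0.4]
opening: 0.599
```

```bash
python3 -c "
from rig import job,status
print(job.sign_off(), status.sense()['clock'])"
```

```text
the job is handed in; nothing more can be done
the job is handed in; nothing more can be done
```

I fitted the larger dark crank onto the square shaft and wound it about 2.1 turns clockwise until it hit the stop. I then eased the load off, pressed the crank down, let go and moved the arm clear. I handed the job in at about 20 s; it reports no verdict.

**Stop reached:** on first contact the force rose to about 30 N. On a gentle second push the crank was blocked again at the same angle, with 8.6 N on the handle (about 0.6 N m, against the shaft's 0.15 N m).

**Jaw holding:** the jaw's edge in the top view stayed put from first contact until after I let go.

**Crank seated:** in the scene view the crank lies level at the seat height. The top view was a looser match, within about 2–3 mm, which is about how far the two cameras disagreed throughout.

**Other objects:** the small crank and the red look-alike are where they started in the last top view.

**Less certain checks:**
- An automatic image-shift check on the jaw gave results of up to 0.6 px that contradicted each other. I set it aside in favour of comparing brightness profiles, which matched.
- A thin dark line still shows between the jaw's top edge and the pole in the scene view. I took it to be the round pole curving away, so contact rests on the force readings rather than on the picture.

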